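Load the laser side-marking chamber with the beam shuttered

TASK

Get the laser marking station ready for its next batch: before anything goes in, slide the beam shutter from open one click on to its blind stop, then feed every valve body on the mat through the chamber's low opening with the push stick, lying lengthwise in the lane and upright, until they stand in one closed-up row hard against the end stop. Keep the shutter on the blind stop until the row is home and the loose cover sits seated and level on the collar of the viewing window, and only then slide it one more click, to the sight glass. Leave the push stick lying in its tray, upright as you found it, and don't disturb the other things on the bench.

Things in the scene. Friction and masses are not known exactly. Their poses are not given: they have to be found in the camera images.
- station: Laser side-marking station, fixed. Origin on the table top under the middle of the chamber's low opening; y = feed direction into the chamber, z up, x away from the robot towards the scan head. Aluminium deck x -75 to 85, y -210 to 215 mm, flat top 40 mm above the table. Behind the chamber stand the scan head and laser: x 82 to 420, y 41 to 151, top 118 mm above the table.
- lane (a point): Middle of the infeed lane, on its floor (the deck top), 128 mm before the mouth. The lane runs along station y at x = 0, open above, between two guide strips 6 mm wide and 3 mm high: 34 mm clear from y = -205 to -50 mm, tapering to 31 mm at y = 0, then 31 mm through the chamber to the steel end stop, whose face is 160 mm beyond the mouth.
- rim (a point): Middle of the upper edge of the round collar about the viewing window in the hood's top: 44 mm inside, 52 mm outside, upper edge level at 132 mm above the table, 12 mm above the hood; station x -28, y 50 mm. The hood (amber see-through panels, aluminium walls) measures x -65 to 65, y 0 to 185 mm in the station frame, top 120 mm above the table; the parts inside are seen through it.
- cover_knob (a point): Grip point of the loose window cover, on its axis: slim aluminium knob 16 mm across and 38 mm tall on a black flange 62 mm across and 5 mm thick, with a plug below it, 38 mm across and 5 mm deep. The point is 36 mm above the plug's underside, 26 mm above the flange's top, 12 mm below the knob's top. 0.08 kg. Seated on the collar, the point is 31 mm above the rim.
- mouth (a point): Middle of the low guarded opening in the hood's wall at station y = 0, on the lane floor (40 mm above the table). The opening is 60 mm wide and 36 mm high above the lane floor: parts and the push stick pass, a gripper does not.
- shutter_tab (a point): Centre of the black grip tab on top of the shutter plate (12 mm along station x, 26 mm along station y, 42 mm tall: from 124 to 166 mm above the table). It moves with the shutter; the hood top beside it is 120 mm above the table.
- shutter (a joint): Shutter slide in m; it grows as the plate moves along station +y (feed direction). A spring plunger holds it at three indexed stops, marked by three black lines on the hood beside the tab: 0 = port fully open, 0.045 = blind (port closed), 0.090 = sight glass over the port. It takes up to about 4 N to leave a stop; released more than 25 mm on from one stop it snaps into the next, to within 3 mm.
- stick_grip (a point): Centre of the push stick's upright handle (64 mm long, 18 mm wide; 60 mm tall). This point is 40 mm above the stick's underside. The stick's own x axis points from the handle to the nose, z up. Plywood, 0.12 kg, a 14 mm wide and 16 mm high bar forward of the handle and a 24 mm wide, 20 mm high nose.
- stick_nose (a point): Middle of the front face of the push stick's nose, 178 mm ahead of stick_grip along the stick's x axis and 10 mm above its underside.
- rest: Shallow dark wooden tray for the push stick, fixed; 270 mm along its x, 80 mm along its y, walls 4 mm thick and 12 mm high, floor 4 mm above the table. Origin at the centre of its underside. It lies to one side of the station.
- mat: Black rubber mat, 170 x 150 x 4 mm, fixed, on the other side of the station; the valve bodies lie on it. Origin at the centre of its underside.
- place1 (a point): Place 1 of the row in the chamber, counted from the end stop: where the centre of a valve body lies, 144 mm beyond the mouth and 9 mm above the lane floor.
- place2 (a point): Place 2 of the row in the chamber, counted from the end stop: where the centre of a valve body lies, 112 mm beyond the mouth and 9 mm above the lane floor.
- place3 (a point): Place 3 of the row in the chamber, counted from the end stop: where the centre of a valve body lies, 80 mm beyond the mouth and 9 mm above the lane floor.
- place4 (a point): Place 4 of the row in the chamber, counted from the end stop: where the centre of a valve body lies, 48 mm beyond the mouth and 9 mm above the lane floor.
- valve1_mid (a point): Small aluminium valve body with two brass ports on top (may be absent). Block 28 mm along its x, 32 mm along its y, 18 mm tall; the ports, 11 mm across, stand 4 mm higher. 0.06 kg. This point is the centre of the block, 9 mm above its underside. It lies in the lane with its y (32 mm) along the feed, either way round.
- valve2_mid (a point): Small aluminium valve body with two brass ports on top (may be absent). Block 28 mm along its x, 32 mm along its y, 18 mm tall; the ports, 11 mm across, stand 4 mm higher. 0.06 kg. This point is the centre of the block, 9 mm above its underside. It lies in the lane with its y (32 mm) along the feed, either way round.
- valve3_mid (a point): Small aluminium valve body with two brass ports on top (may be absent). Block 28 mm along its x, 32 mm along its y, 18 mm tall; the ports, 11 mm across, stand 4 mm higher. 0.06 kg. This point is the centre of the block, 9 mm above its underside. It lies in the lane with its y (32 mm) along the feed, either way round.
- valve4_mid (a point): Small aluminium valve body with two brass ports on top (may be absent). Block 28 mm along its x, 32 mm along its y, 18 mm tall; the ports, 11 mm across, stand 4 mm higher. 0.06 kg. This point is the centre of the block, 9 mm above its underside. It lies in the lane with its y (32 mm) along the feed, either way round.
- solvent: Bystander, to be left alone: plastic bottle, 56 mm across, 150 mm tall; origin at its underside.
- mug: Bystander, to be left alone: white mug, 80 mm across, 90 mm tall; origin at its underside.
- screwdriver: Bystander, to be left alone: screwdriver, 150 mm, lying flat in front of the station.
- tape: Bystander, to be left alone: roll of brown tape lying flat, 90 mm across, 22 mm tall.
- caliper: Bystander, to be left alone: digital caliper lying flat, 160 mm long.

How it is judged:
On the way, in this order (a step that is already met when the one before it is completed fails the run):
1. the shutter has clicked into its blind stop (value of joint shutter between 0.04 and 0.05 m and velocity of joint shutter between -0.01 and 0.01 m/s), for 0.3 s.
2. the push stick's nose goes in through the low opening while the shutter is on its blind stop (y of stick_nose in the frame of station between 0.005 and 0.16 m and x of stick_nose in the frame of station between -0.03 and 0.03 m and z of stick_nose in the frame of station below 0.076 m and value of joint shutter between 0.04 and 0.05 m), for 0.05 s.
3. all valve bodies stand in a closed-up row against the end stop, the shutter still on its blind stop ((horizontal distance between valve1_mid and place1 below 0.005 m or horizontal distance between valve1_mid and place2 below 0.005 m or horizontal distance between valve1_mid and place3 below 0.005 m or horizontal distance between valve1_mid and place4 below 0.005 m) and angle between the y axis of each of valve1_mid, valve2_mid, valve3_mid, valve4_mid and the y axis of station, either way round below 0.12 rad and angle between each of valve1_mid, valve2_mid, valve3_mid, valve4_mid's own z axis and vertical below 0.1 rad and (horizontal distance between valve2_mid and place1 below 0.005 m or horizontal distance between valve2_mid and place2 below 0.005 m or horizontal distance between valve2_mid and place3 below 0.005 m or horizontal distance between valve2_mid and place4 below 0.005 m) and (horizontal distance between valve3_mid and place1 below 0.005 m or horizontal distance between valve3_mid and place2 below 0.005 m or horizontal distance between valve3_mid and place3 below 0.005 m or horizontal distance between valve3_mid and place4 below 0.005 m) and (horizontal distance between valve4_mid and place1 below 0.005 m or horizontal distance between valve4_mid and place2 below 0.005 m or horizontal distance between valve4_mid and place3 below 0.005 m or horizontal distance between valve4_mid and place4 below 0.005 m) and horizontal distance between any of valve1_mid, valve2_mid, valve3_mid, valve4_mid and place1 below 0.005 m and (not (horizontal distance between any of valve1_mid, valve2_mid, valve3_mid, valve4_mid and place3 below 0.005 m) or horizontal distance between any of valve1_mid, valve2_mid, valve3_mid, valve4_mid and place2 below 0.005 m) and (not (horizontal distance between any of valve1_mid, valve2_mid, valve3_mid, valve4_mid and place4 below 0.005 m) or horizontal distance between any of valve1_mid, valve2_mid, valve3_mid, valve4_mid and place3 below 0.005 m) and value of joint shutter between 0.04 and 0.05 m), for 0.2 s.
4. the shutter has clicked into its sight stop (value of joint shutter between 0.085 and 0.095 m and velocity of joint shutter between -0.01 and 0.01 m/s), for 0.3 s.
At the end, for the whole second after the job is handed in: all valve bodies within 5 mm of their places in a gapless row from the end stop, upright and along the lane (0.12 rad); shutter within 5 mm of the sight stop; cover level on its collar (6 mm off-centre, 3 mm in height, 0.06 rad); push stick upright inside its tray ((horizontal distance between valve1_mid and place1 below 0.005 m or horizontal distance between valve1_mid and place2 below 0.005 m or horizontal distance between valve1_mid and place3 below 0.005 m or horizontal distance between valve1_mid and place4 below 0.005 m) and angle between the y axis of each of valve1_mid, valve2_mid, valve3_mid, valve4_mid and the y axis of station, either way round below 0.12 rad and angle between each of valve1_mid, valve2_mid, valve3_mid, valve4_mid's own z axis and vertical below 0.1 rad and (horizontal distance between valve2_mid and place1 below 0.005 m or horizontal distance between valve2_mid and place2 below 0.005 m or horizontal distance between valve2_mid and place3 below 0.005 m or horizontal distance between valve2_mid and place4 below 0.005 m) and (horizontal distance between valve3_mid and place1 below 0.005 m or horizontal distance between valve3_mid and place2 below 0.005 m or horizontal distance between valve3_mid and place3 below 0.005 m or horizontal distance between valve3_mid and place4 below 0.005 m) and (horizontal distance between valve4_mid and place1 below 0.005 m or horizontal distance between valve4_mid and place2 below 0.005 m or horizontal distance between valve4_mid and place3 below 0.005 m or horizontal distance between valve4_mid and place4 below 0.005 m) and horizontal distance between any of valve1_mid, valve2_mid, valve3_mid, valve4_mid and place1 below 0.005 m and (not (horizontal distance between any of valve1_mid, valve2_mid, valve3_mid, valve4_mid and place3 below 0.005 m) or horizontal distance between any of valve1_mid, valve2_mid, valve3_mid, valve4_mid and place2 below 0.005 m) and (not (horizontal distance between any of valve1_mid, valve2_mid, valve3_mid, valve4_mid and place4 below 0.005 m) or horizontal distance between any of valve1_mid, valve2_mid, valve3_mid, valve4_mid and place3 below 0.005 m) and value of joint shutter between 0.085 and 0.095 m and horizontal distance between cover_knob and rim below 0.006 m and height (world z) of cover_knob between 0.16 and 0.166 m and angle between cover_knob's own z axis and vertical below 0.06 rad and x of stick_grip in the frame of rest between -0.135 and 0.135 m and y of stick_grip in the frame of rest between -0.038 and 0.038 m and x of stick_nose in the frame of rest between -0.135 and 0.135 m and y of stick_nose in the frame of rest between -0.038 and 0.038 m and height (world z) of stick_grip below 0.056 m and angle between stick_grip's own z axis and vertical below 0.12 rad); the robot touches nothing.
It fails at once if the push stick is in the chamber while the shutter is off its blind stop (y of stick_nose in the frame of station between 0.005 and 0.16 m and x of stick_nose in the frame of station between -0.03 and 0.03 m and z of stick_nose in the frame of station below 0.076 m and not (value of joint shutter between 0.035 and 0.055 m)).
It fails at once if the shutter leaves its blind stop towards the sight glass while the window cover is not seated on its collar (value of joint shutter above 0.062 m and not (horizontal distance between cover_knob and rim below 0.006 m and height (world z) of cover_knob between 0.16 and 0.166 m and angle between cover_knob's own z axis and vertical below 0.06 rad)).
It fails at once if a bystander is moved by more than 3 cm (distance of any of solvent, mug, screwdriver, tape, caliper from where it was at the start of the episode above 0.03 m).
Of valve1, valve2, valve3, valve4 only 2 to 4 are there at a start; the rules pass over those that are not, and their reading is None.
At some moment in a run one of valve1, valve2, valve3, valve4 may be knocked a few centimetres aside while the robot is not near it.
Once in a run the grip may slacken for a moment while it holds something.
It also fails if it takes over 208 s, if anything falls off the work surface, if the arm or the gripper's body presses on something with over 40 N, if the wrist force passes 120 N, or if a joint passes its speed limit or range.

ROBOT

A 6-joint arm with a two-finger parallel gripper is mounted at the origin on the work surface. World frame = base frame: x ahead of the robot, y to its left, z up, the work surface at z = 0. Lengths are in m, angles in rad, forces in N, time in s.
With the tool pointing down it reaches from about 0.3 to 0.775 m from the base axis. Payload 14.6 kg.
Tool frame: the origin (TCP) lies on the centre line of the jaws, within the pads' length; the fingertips stand ctrl.tcp_to_tips ahead of it and the grasp point (between the pads) lies 2 mm behind it (ctrl.tcp_to_tips is the distance from the TCP to the fingertips, in m); z points along the fingers, y is the line along which they close (so a half turn about z gives the same grasp; the last joint's range is limited). The gripper opens to 94 mm and grips with 3 to 60 N. Pads are 16 mm wide; open, the fingers measure 119 mm over their backs; the gripper's body (75 mm by 177 mm) begins 78 mm behind the grasp point.
Start: joints at [1.099, 0.3, 1.521, -0, 1.321, -0.067], TCP at [0.217, 0.506, 0.222] pointing down, gripper open.
Joint ranges: [-3.03, 3.03], [-0.79, 2.21], [0.23, 2.52], [-1.04, 4.18], [0, 3.07], [-2.55, 2.55]. Speed limits (rad/s): [2.22, 2.22, 2.57, 3.14, 3.14, 3.14].

INTERFACE

Orientations are given as [roll, pitch, yaw] about the fixed x, y, z axes, in that order (R = Rz(yaw) Ry(pitch) Rx(roll)).
In Python, from station import telemetry, viewer, hand_in, ctrl gives the robot as it stands.
- The arm moves only by the tool step_arm, never from a script. Its argument "plan" is a list of rows, each an object of numbers: "dx", "dy", "dz": the shift along the tool's x, y, z scaled (see below); "rx", "ry", "rz": the turn, a rotation vector about the tool's x, y, z scaled (see below); "claw": the closure, from 0 (fully open) to 1 (shut). In form: [{"dx": .., "dy": .., "dz": .., "rx": .., "ry": .., "rz": .., "claw": ..}, ...]. A call has 1 to 10 rows; each row shifts and turns the commanded pose from where the row before left it, along the tool's axes as they then stand; what a row does not reach is not made up. The controller multiplies each number of a shift by 0.1 m and each number of a turn by 90 degrees. A row lasts 1/10 s, in which the tool goes at most 50 mm and 8.59 degrees, less where a joint would pass 70% of its speed; a pose out of reach is approached as far as the arm can. A call with a number of a shift or a turn outside -1 to 1 is refused whole. A call with a gripper value outside its range is refused whole. The fingers move at their own pace and stop on an object; "grip_force" is the grip in N (left out, the last holds). Time passes only in rows, so rows that do not move let the fingers close. It gives the time, the measured TCP pose, the force, the opening and the grip force at its end, in the units of the state.
- telemetry.get_obs(): the state, without advancing time (a new reading comes with each control period).
- viewer.camera(name): name is "scene" or "top" or "wrist"; returns a dict with "img" (400x640x3 uint8, red, green, blue), "z_map" (400x640 float32, m along the optical axis (not along the pixel's ray), 0 where there is no reading), "fx", "fy", "cx", "cy" (pixels), "dist" ([k1, k2, p1, p2, k3] as OpenCV has them; the pictures are not rectified), "R" (3x3) and "t" (3): a world point X has camera coordinates R X + t; the wrist camera has in their place "tool_from_camera" (4x4, takes a point from camera to tool coordinates, whose origin is the TCP and whose axes are the flange's). Camera axes: x right, y down, z forward; pixel columns grow to the right and rows downward; lengths in m; the calibration is good to about 2 mm. A picture is of the moment at which its call begins: read the wrist's pose just before it.
- hand_in(): hands the job in; it is judged then, once.
Trained networks look in a picture, given as the dict that the camera call returned (one of the last four; its "shot" number tells which), for a name from the list of things; names that differ only in an ending like _2 or _b are one class to them, and where a whole thing is asked for, a point or a joint stands for the part that bears it (a point fixed in the world has none). Each returns a list of dicts, best first, with "score" (0 to 1); they miss things now and then, are a little off and sometimes report something else, mostly with a low value. They report only what shows in the picture. A call takes as long as a camera call.
- viewer.recognise(target, picture): "rect" ([left, top, right, bottom] in pixels, round what is visible of it).
The state is a dict: "time_s": time; "qpos": joint angles; "joint_vel": joint speeds; "tau": joint torques, N m; "ee_pos": TCP position; "eef_rot": TCP orientation; "force": force on the tool from outside, world axes, zero at the start; "moment": the same for the moment, N m; "grip_width": finger opening in m; "grip_force": force on a finger pad.
Only numpy, scipy, OpenCV 4.12 (cv2) and the standard library are available. Lean on these libraries where they do the work, as an engineer would, in place of code of your own. Each camera call takes 0.05 s, during which the arm holds its last target. There are 200 camera calls.

## Working session

There is one attempt and no reset: what is moved stays moved. The work goes in short steps, Python scripts to look and compute and a tool call to move; the robot and the scene stay as the last step left them, time stands still between calls to the robot, and variables do not carry over. Pictures are saved under pics/ and viewed, at most 17 in all, crops included, and the job is handed in when it is done.

Besides the shell and the picture viewer there is one more tool, called after "Call:" by a JSON object that holds its "name" and its "arguments". step_arm: Moves the arm, as the interface text tells. Shifts and turns lie within -1 to 1; 1 stands for 0.1 m of shift or 90 degrees of turn. Its arguments: {"type":"object","properties":{"plan":{"type":"array"},"grip_force":{"type":"number"}},"required":["plan"]}

```bash
ls; mkdir -p pics; cat > h.py <<'E'
import numpy as np, cv2
from station import telemetry, viewer, hand_in, ctrl
from scipy.spatial.transform import Rotation as Ro
def K(p): return np.array([[p['fx'],0,p['cx']],[0,p['fy'],p['cy']],[0,0,1.]])
def cam(n):
    o=telemetry.get_obs(); p=viewer.camera(n)
    if n=='wrist':
        T=np.eye(4);T[:3,:3]=Ro.from_euler('xyz',o['eef_rot']).as_matrix();T[:3,3]=o['ee_pos']
        M=np.linalg.inv(T@np.array(p['tool_from_camera']));p['R'],p['t']=M[:3,:3],M[:3,3]
    p['R']=np.array(p['R']);p['t']=np.array(p['t']);return p
def save(p,f,s=1): cv2.imwrite('pics/'+f,cv2.resize(p['img'][:,:,::-1],None,fx=s,fy=s))
def ray(p,u,v):
    q=cv2.undistortPoints(np.array([[[u,v]]],float),K(p),np.array(p['dist'],float))[0,0]
    return -p['R'].T@p['t'], p['R'].T@np.array([q[0],q[1],1])
def atz(p,u,v,z):
    c,d=ray(p,u,v); return c+d*(z-c[2])/d[2]
def depth(p,u,v):
    c,d=ray(p,u,v); w=p['z_map'][int(v)-1:int(v)+2,int(u)-1:int(u)+2]; w=w[w>0]
    return c+d*np.median(w) if len(w) else None
def proj(p,X):
    return cv2.projectPoints(np.array(X,float).reshape(-1,1,3),cv2.Rodrigues(p['R'])[0],p['t'],K(p),np.array(p['dist'],float))[0][:,0]
E
cat > a.py <<'E'
from h import *
np.set_printoptions(precision=4,suppress=True)
print(ctrl.tcp_to_tips, telemetry.get_obs())
for n in ['scene','top']:
    p=cam(n); save(p,n+'0.png',1.25); print(n,'cam at',-p['R'].T@p['t'])
    for t in ['station','lane','cover_knob','shutter_tab','stick_grip','rest','mat','valve1_mid','solvent','mug','screwdriver','tape','caliper']:
        for r in viewer.recognise(t,p)[:5]:
            b=r['rect'];u,v=(b[0]+b[2])/2,(b[1]+b[3])/2
            print(t,round(r['score'],2),np.round(b),depth(p,u,v))
E
python3 a.py
```

```text
pics
0.017 {'time_s': 0.0, 'qpos': array([ 1.0994,  0.3005,  1.5216, -0.    ,  1.3207, -0.0666]), 'joint_vel': array([ 0.001 ,  0.0008,  0.0001,  0.0003,  0.0021, -0.0006]), 'tau': array([  0.0003, -53.181 , -35.2732,   0.0708,   0.0245,  -0.0001]), 'ee_pos': array([0.2165, 0.5053, 0.2219]), 'eef_rot': array([-3.1404, -0.0001,  2.7367]), 'force': array([ 0.2175, -0.1684,  0.3006]), 'moment': array([ 0.0337, -0.0177, -0.0148]), 'grip_force': 0.0, 'grip_width': 0.09400227318977995}
scene cam at [ 1.241  -1.0419  0.8953]
station 0.66 [251. 165. 452. 269.] [0.6914 0.0318 0.0503]
lane 0.62 [251. 163. 451. 264.] [0.6889 0.0341 0.0632]
cover_knob 0.7 [247. 218. 260. 236.] [ 0.4353 -0.1613  0.0217]
shutter_tab 0.9 [324. 182. 351. 219.] [0.6418 0.0234 0.1026]
stick_grip 0.86 [194. 243. 256. 279.] [ 0.4752 -0.3373  0.0214]
stick_grip 0.31 [256. 163. 448. 267.] [0.6945 0.0295 0.0621]
rest 0.7 [179. 250. 273. 284.] [ 0.482  -0.3438  0.0048]
mat 0.55 [338. 162. 344. 167.] [0.4519 0.372  0.0207]
mat 0.52 [332. 162. 377. 184.] [0.5313 0.3452 0.0187]
valve1_mid 0.47 [356. 168. 359. 172.] [0.528  0.3
[... 1010 characters left out ...]
 0.84 [145. 207. 204. 279.] [0.4871 0.3512 0.0021]
mat 0.47 [222.  44. 391. 244.] [ 0.7453 -0.0065 -0.0025]
valve1_mid 0.64 [157. 224. 166. 240.] [0.516  0.3782 0.0239]
valve1_mid 0.63 [145. 206. 204. 275.] [0.4938 0.3512 0.0025]
solvent 0.69 [344. 118. 368. 147.] [ 0.7426 -0.1304  0.1128]
mug 0.83 [453. 157. 507. 193.] [ 0.6463 -0.4718  0.0057]
mug 0.54 [383. 129. 439. 163.] [ 0.7301 -0.2876  0.0088]
screwdriver 0.9 [249. 246. 260. 301.] [0.4037 0.1353 0.0206]
tape 0.68 [183. 136. 215. 168.] [ 0.7316  0.286  -0.002 ]
tape 0.25 [343. 120. 367. 148.] [ 0.7411 -0.1276  0.1076]
caliper 0.67 [384. 127. 437. 162.] [ 0.7335 -0.287   0.0068]
caliper 0.49 [248. 243. 262. 304.] [0.4033 0.1349 0.0206]
```

View pics/top0.png

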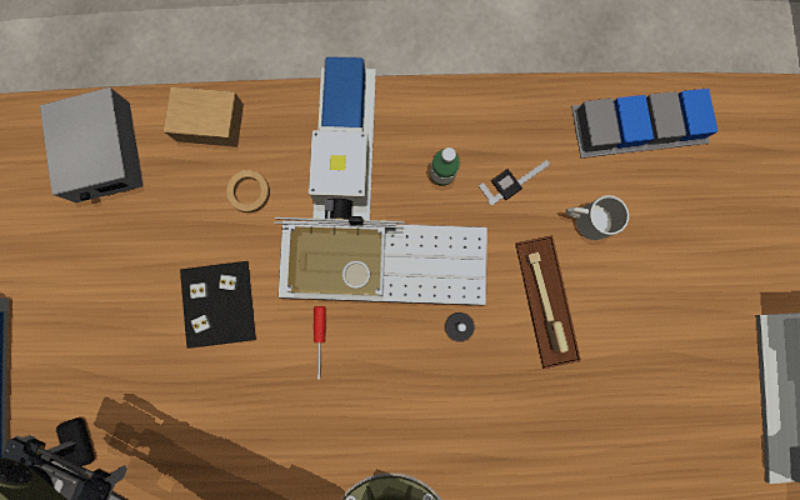

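View pics/scene0.png

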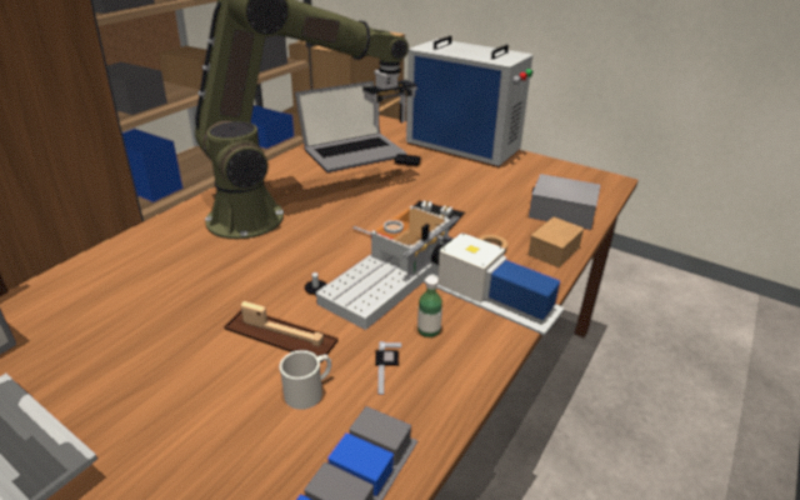

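Top picture: three valves on the mat at about (198,290), (228,283) and (201,324). The stick is in its tray at (548,300) and the cover at (460,326). The station has its mouth near (384,265), and its feed direction points left, which is world +y.

Call:
{"name": "step_arm", "arguments": {"plan": [{"dz":-0.45,"rz":-0.09,"claw":0},{"dz":-0.45,"rz":-0.09,"claw":0},{"dz":-0.4,"rz":-0.078,"claw":0},{"dx":-0.39,"dy":-0.26,"claw":0},{"dx":-0.39,"dy":-0.26,"claw":0},{"dx":-0.39,"dy":-0.26,"claw":0},{"dx":-0.39,"dy":-0.26,"claw":0},{"dx":-0.39,"dy":-0.26,"claw":0},{"dx":-0.39,"dy":-0.26,"claw":0},{"claw":0}]}}

```text
$.plan[0]: bad value
```

```bash
cat > b.py <<'E'
from h import *
import sys
np.set_printoptions(precision=4,suppress=True)
o=telemetry.get_obs();print(o['time_s'],o['ee_pos'],o['eef_rot'],o['qpos'])
p=cam('wrist'); save(p,sys.argv[1]+'.png',1.25)
print(p['fx'],p['dist'],np.array(p['tool_from_camera']))
for t in sys.argv[2:]:
    for r in viewer.recognise(t,p)[:6]:
        b=r['rect'];u,v=(b[0]+b[2])/2,(b[1]+b[3])/2
        print(t,round(r['score'],2),np.round(b),depth(p,u,v))
E
python3 b.py w1 valve1_mid mat
```

```text
1.4 [0.2166 0.5055 0.2224] [ 3.1416 -0.      2.7368] [ 1.0994  0.2999  1.521   0.      1.3207 -0.0666]
280.29434537643345 [0.0064 0.     0.     0.     0.    ] [[-0.0009 -0.9741 -0.2261  0.0642]
 [ 1.     -0.0008 -0.0005  0.0004]
 [ 0.0003 -0.2261  0.9741 -0.1628]
 [ 0.      0.      0.      1.    ]]
mat 0.57 [248. 313. 334. 348.] [0.4113 0.3703 0.005 ]
```

View pics/w1.png

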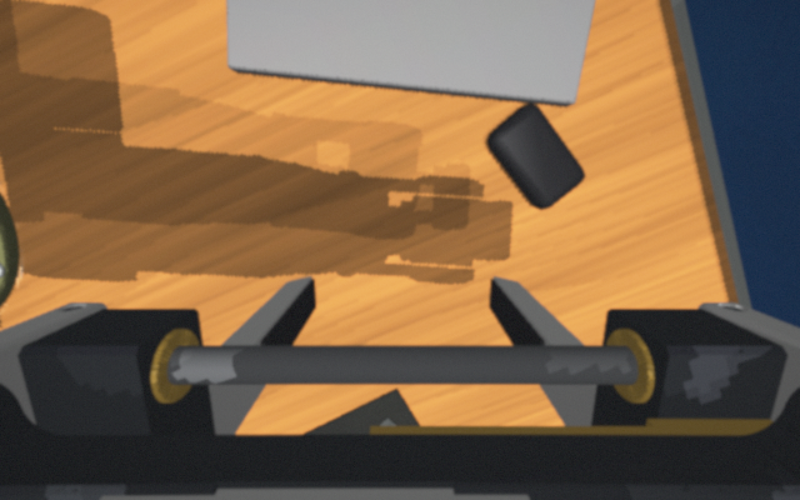

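Call:
{"name": "step_arm", "arguments": {"plan": [{"dx":0,"dy":0,"dz":-0.45,"rx":0,"ry":0,"rz":-0.09,"claw":0},{"dx":0,"dy":0,"dz":-0.45,"rx":0,"ry":0,"rz":-0.09,"claw":0},{"dx":0,"dy":0,"dz":-0.4,"rx":0,"ry":0,"rz":-0.078,"claw":0},{"dx":-0.39,"dy":-0.26,"dz":0,"rx":0,"ry":0,"rz":0,"claw":0},{"dx":-0.39,"dy":-0.26,"dz":0,"rx":0,"ry":0,"rz":0,"claw":0},{"dx":-0.39,"dy":-0.26,"dz":0,"rx":0,"ry":0,"rz":0,"claw":0},{"dx":-0.39,"dy":-0.26,"dz":0,"rx":0,"ry":0,"rz":0,"claw":0},{"dx":-0.39,"dy":-0.26,"dz":0,"rx":0,"ry":0,"rz":0,"claw":0},{"dx":-0.39,"dy":-0.26,"dz":0,"rx":0,"ry":0,"rz":0,"claw":0},{"dx":0,"dy":0,"dz":0,"rx":0,"ry":0,"rz":0,"claw":0}]}}

```text
time_s: 2.55
ee_pos: [0.4541, 0.3466, 0.3517]
eef_rot: [-3.14, -0.0, 3.137]
force: [-0.7, -0.5, -0.3]
grip_width: 0.0942
grip_force: 0.0
```

```bash
python3 b.py w2 valve1_mid mat
```

```text
2.55 [0.4541 0.3466 0.3517] [-3.1404 -0.0004  3.1372] [ 0.5881  0.2906  1.2387 -0.0008  1.6133 -0.9784]
280.29434537643345 [0.0064 0.     0.     0.     0.    ] [[-0.0009 -0.9741 -0.226   0.0641]
 [ 1.     -0.0008 -0.0004  0.    ]
 [ 0.0002 -0.226   0.9741 -0.1628]
 [ 0.      0.      0.      1.    ]]
valve1_mid 0.64 [338. 198. 355. 215.] [0.5156 0.3911 0.0233]
mat 0.75 [277. 140. 370. 236.] [0.4852 0.3497 0.0047]
```

View pics/w2.png

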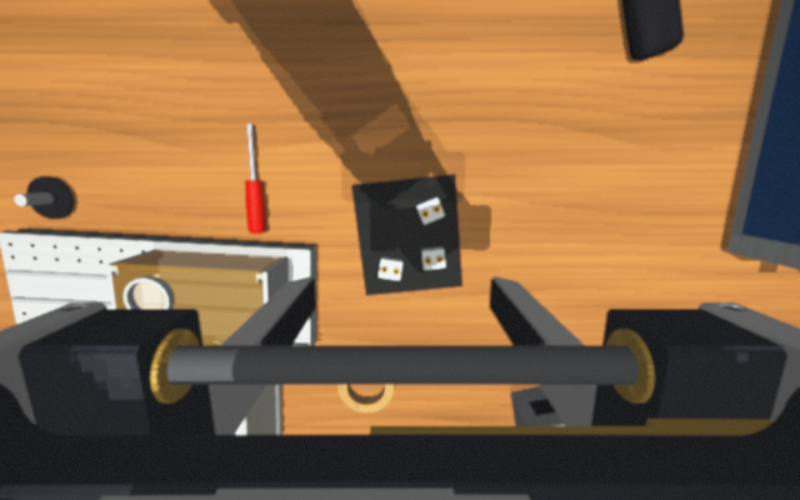

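Wrist picture: the valves lie at (430,210), (433,259) and (391,269) on the mat. The station's deck and collar are at the left, with the collar at (147,295). Next I'll look at the station from above.

Call:
{"name": "step_arm", "arguments": {"plan": [{"dx":-0.06,"dy":-0.41,"dz":0,"rx":0,"ry":0,"rz":0,"claw":0},{"dx":-0.06,"dy":-0.41,"dz":0,"rx":0,"ry":0,"rz":0,"claw":0},{"dx":-0.06,"dy":-0.41,"dz":0,"rx":0,"ry":0,"rz":0,"claw":0},{"dx":-0.06,"dy":-0.41,"dz":0,"rx":0,"ry":0,"rz":0,"claw":0},{"dx":-0.06,"dy":-0.41,"dz":0,"rx":0,"ry":0,"rz":0,"claw":0},{"dx":-0.06,"dy":-0.41,"dz":0,"rx":0,"ry":0,"rz":0,"claw":0},{"dx":-0.06,"dy":-0.41,"dz":0,"rx":0,"ry":0,"rz":0,"claw":0},{"dx":-0.06,"dy":-0.41,"dz":0,"rx":0,"ry":0,"rz":0,"claw":0},{"dx":0,"dy":0,"dz":0,"rx":0,"ry":0,"rz":0,"claw":0},{"dx":0,"dy":0,"dz":0,"rx":0,"ry":0,"rz":0,"claw":0}]}}

```text
time_s: 3.7
ee_pos: [0.4986, 0.0223, 0.3527]
eef_rot: [3.141, 0.0, -3.141]
force: [0.9, -0.3, -1.2]
grip_width: 0.0942
grip_force: 0.0
```

```bash
python3 b.py w3 shutter_tab cover_knob station stick_grip; python3 -c "
import pickle
from h import *
p=cam('wrist');pickle.dump(p,open('w3.pkl','wb'))
p=cam('top');pickle.dump(p,open('top.pkl','wb'))"
```

```text
3.7 [0.4986 0.0223 0.3527] [ 3.1413  0.0004 -3.1412] [-0.0288  0.1175  1.4427  0.0003  1.581  -1.6   ]
280.29434537643345 [0.0064 0.     0.     0.     0.    ] [[-0.0009 -0.9741 -0.226   0.0641]
 [ 1.     -0.0008 -0.0004  0.    ]
 [ 0.0002 -0.226   0.9741 -0.1628]
 [ 0.      0.      0.      1.    ]]
shutter_tab 0.82 [292. 250. 388. 278.] [0.6261 0.0501 0.1208]
cover_knob 0.68 [204. 116. 237. 150.] [ 0.4308 -0.1476  0.0304]
cover_knob 0.57 [ 67.  92. 150. 213.] [ 0.465  -0.3598  0.0054]
station 0.79 [187. 159. 441. 340.] [0.6023 0.0105 0.1209]
station 0.51 [201. 114. 240. 152.] [ 0.4314 -0.1476  0.0293]
station 0.16 [291. 249. 386. 278.] [0.6249 0.0481 0.1209]
stick_grip 0.93 [ 68.  92. 151. 216.] [ 0.4682 -0.3582  0.0052]
```

View pics/w3.png

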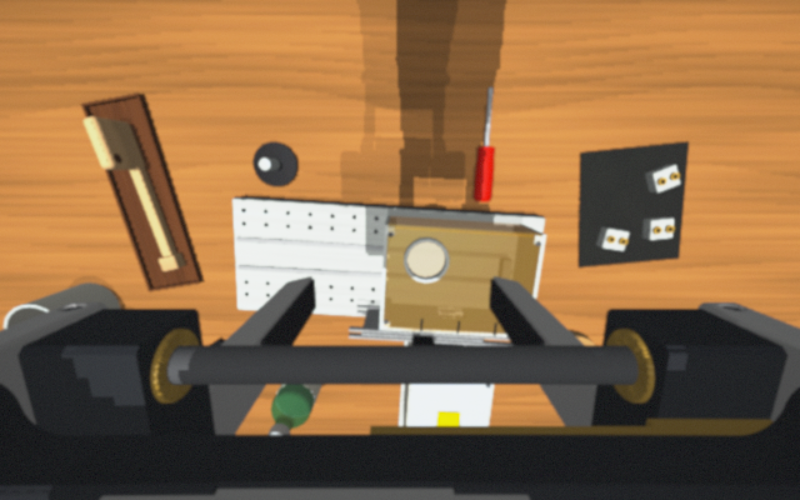

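Wrist picture: the lane lies to the left of the hood with its strips near y=240 and 270. The collar is at (426,260), and the three shutter marks are at (422/459/495,325). The tab is hidden behind the gripper bar, so I'll move forward.

Call:
{"name": "step_arm", "arguments": {"plan": [{"dx":-0.35,"dy":-0.1,"dz":0.1,"rx":0,"ry":0,"rz":0,"claw":0},{"dx":-0.35,"dy":-0.1,"dz":0.1,"rx":0,"ry":0,"rz":0,"claw":0},{"dx":-0.3,"dy":-0.1,"dz":0.1,"rx":0,"ry":0,"rz":0,"claw":0},{"dx":0,"dy":0,"dz":0,"rx":0,"ry":0,"rz":0,"claw":0},{"dx":0,"dy":0,"dz":0,"rx":0,"ry":0,"rz":0,"claw":0}]}}

```text
time_s: 4.55
ee_pos: [0.5988, -0.008, 0.3218]
eef_rot: [3.141, -0.001, -3.141]
force: [-0.8, -0.2, 0.2]
grip_width: 0.094
grip_force: 0.0
```

```bash
python3 b.py w4 shutter_tab cover_knob ; python3 -c "
import pickle
from h import *
p=cam('wrist');pickle.dump(p,open('w4.pkl','wb'))"
```

```text
4.55 [ 0.5988 -0.008   0.3218] [ 3.1415 -0.0013 -3.141 ] [-0.0745  0.3632  1.2107  0.      1.569  -1.6459]
280.29434537643345 [0.0064 0.     0.     0.     0.    ] [[-0.0009 -0.9741 -0.226   0.0641]
 [ 1.     -0.0008 -0.0004  0.    ]
 [ 0.0002 -0.226   0.9741 -0.1628]
 [ 0.      0.      0.      1.    ]]
shutter_tab 0.73 [308. 198. 418. 230.] [0.6301 0.043  0.1491]
cover_knob 0.91 [207.  41. 245.  88.] [ 0.4319 -0.1499  0.0333]
```

View pics/w4.png

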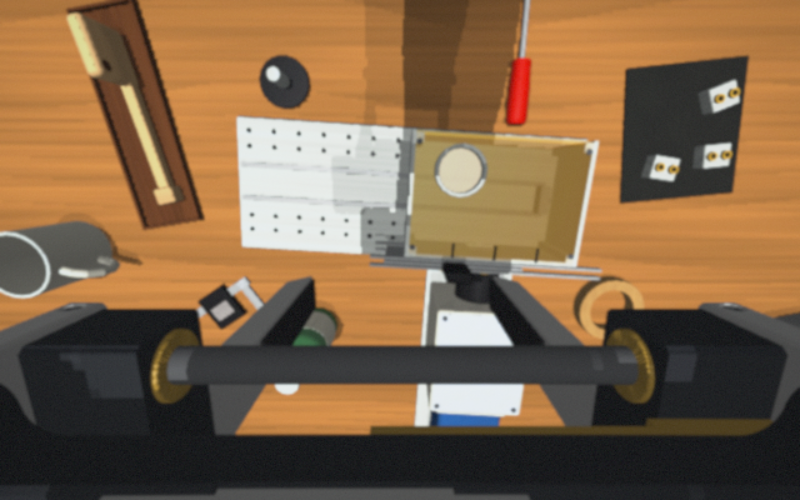

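Wrist picture: the full deck is visible with its left end at (237,118)–(242,247), the collar at (460,170), and the marks at (453/495/537,252). The tab is near (456,270). I'll zoom in to get the exact corners.

```bash
python3 - <<'E'
from h import *
import pickle
p=pickle.load(open('w4.pkl','rb'))
c=p['img'][85:235,180:490,::-1]
cv2.imwrite('pics/c4.png',cv2.resize(c,None,fx=2.58,fy=2.58,interpolation=cv2.INTER_CUBIC))
E
```

```text
(no output)
```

View pics/c4.png

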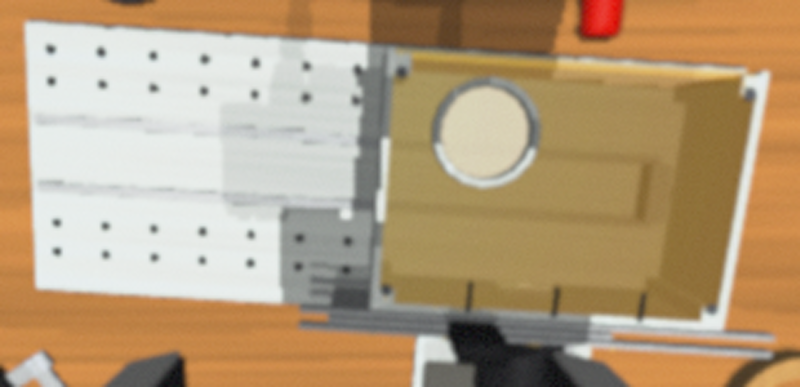

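```bash
cat > st.py <<'E'
from h import *
import pickle
from scipy.optimize import least_squares
np.set_printoptions(precision=4,suppress=True)
def cloud(p):
    h,w=p['z_map'].shape; v,u=np.mgrid[:h,:w]
    q=cv2.undistortPoints(np.stack([u,v],-1).reshape(-1,1,2).astype(float),K(p),np.array(p['dist'],float))[:,0]
    z=p['z_map'].reshape(-1); X=np.c_[q*z[:,None],z]
    return ((X-p['t'])@p['R']).reshape(h,w,3), p['z_map']>0
if __name__=='__main__':
    p=pickle.load(open('w4.pkl','rb'))
    c=lambda x,y:(180+(x+.5)/2.58-.5,85+(y+.5)/2.58-.5)
    obs=[((27,22),(-.075,-.21,.04)),((37,289),(.085,-.21,.04)),((768,73),(-.075,.215,.04)),((486,132),(-.028,.05,.132)),((36,119),(-.02,-.205,.043)),((36,184),(.02,-.205,.043))]
    U=np.array([c(*a) for a,b in obs]);L=np.array([b for a,b in obs])
    W=lambda s:np.c_[s[0]+L[:,0]*np.cos(s[2])-L[:,1]*np.sin(s[2]),s[1]+L[:,0]*np.sin(s[2])+L[:,1]*np.cos(s[2]),L[:,2]]
    r=least_squares(lambda s:(proj(p,W(s))-U).ravel(),[.6,0,0],loss='soft_l1')
    print(r.x,(proj(p,W(r.x))-U).round(1).tolist())
    for (m,z) in [((470,297),.12),((557,301),.12),((643,307),.12)]: print('mark',atz(p,*c(*m),z))
    X,ok=cloud(p)
    s=r.x;R=np.array([[np.cos(s[2]),-np.sin(s[2])],[np.sin(s[2]),np.cos(s[2])]])
    S=X.copy();S[...,:2]=(X[...,:2]-s[:2])@R
    m=ok&(S[...,2]>.123)&(S[...,2]<.175)&(S[...,0]>.05)&(S[...,0]<.12)&(S[...,1]>-.06)&(S[...,1]<.12)
    print(m.sum()); v,u=np.where(m)
    for a,b in zip(v,u): print(b,a,(S[a,b]*1000).round(0),p['img'][a,b],end=';')
E
python3 st.py
```

```text
[ 0.5615 -0.001  -0.067 ] [[-0.4, -0.8], [-0.3, -0.1], [-6.6, -0.6], [1.3, 1.3], [-0.0, -0.4], [0.9, 0.7]]
mark [0.619 0.046 0.12 ]
mark [0.6211 0.0913 0.12  ]
mark [0.6243 0.1362 0.12  ]
371
361 204 [ 59.  50. 123.] [81 74 64];355 209 [ 65.  41. 129.] [60 62 63];356 209 [ 65.  43. 128.] [56 58 59];357 209 [ 65.  44. 128.] [56 57 58];358 209 [ 65.  46. 128.] [60 62 62];354 210 [ 66.  40. 132.] [49 53 52];355 210 [ 66.  41. 132.] [34 39 38];356 210 [ 65.  42. 133.] [29 31 33];357 210 [ 65.  44. 133.] [34 32 33];358 210 [ 65.  45. 133.] [35 35 34];359 210 [ 65.  46. 133.] [37 38 38];360 210 [ 65.  47. 134.] [35 36 37];361 210 [ 65.  49. 133.] [41 39 41];362 210 [ 65.  50. 131.] [44 44 43];363 210 [ 65.  52. 132.] [42 41 40];365 210 [ 65.  54. 131.] [46 47 49];366 210 [ 65.  56. 131.] [49 51 50];367 210 [ 65.  57. 130.] [51 51 53];368 210 [ 65.  58. 132.] [52 52 53];369 210 [ 65.  60. 129.] [53 55 59];370 210 [ 65.  61. 128.] [57 61 61];353 211 [ 68.  39. 129.] [79 79 81];354 211 [ 66.  40. 135.] [48 47 49];355 211 [ 66.  41. 137.] [21 23 22];356 211 [ 65.  42. 138.] [18 19 19];357 211 
[... 11784 characters left out ...]
67.] [29 29 32];376 225 [ 74.  63. 165.] [30 34 34];358 226 [ 77.  42. 164.] [83 82 79];359 226 [ 77.  43. 165.] [78 78 70];360 226 [ 76.  44. 165.] [77 75 69];361 226 [ 76.  45. 166.] [75 75 69];362 226 [ 76.  46. 167.] [72 73 68];364 226 [ 76.  49. 166.] [44 44 44];365 226 [ 76.  50. 166.] [29 27 30];366 226 [ 76.  51. 166.] [29 28 28];367 226 [ 76.  53. 166.] [28 28 30];368 226 [ 76.  54. 166.] [30 32 36];369 226 [ 75.  55. 167.] [21 25 23];370 226 [ 76.  56. 165.] [30 28 31];371 226 [ 75.  57. 166.] [25 27 26];372 226 [ 75.  58. 167.] [25 27 28];373 226 [ 75.  60. 166.] [29 26 29];374 226 [ 75.  61. 166.] [28 28 30];375 226 [ 75.  62. 167.] [21 23 26];376 226 [ 75.  63. 166.] [35 35 37];
```

```bash
cat > fit.py <<'E'
from st import *
from scipy.ndimage import label
for f in ['w4.pkl','w3.pkl']:
    p=pickle.load(open(f,'rb')); X,ok=cloud(p)
    s=np.array([.5615,-.001,-.06]);R=np.array([[np.cos(s[2]),-np.sin(s[2])],[np.sin(s[2]),np.cos(s[2])]])
    S=X.copy();S[...,:2]=(X[...,:2]-s[:2])@R
    d=ok&(abs(S[...,2]-.04)<.006)&(abs(S[...,0])<.1)&(S[...,1]<-.01)&(S[...,1]>-.23)
    P=S[d]; print(f,'deck z',np.median(P[:,2]))
    # near edge: min x per y bin ; left edge: min y per x bin
    e=np.array([[P[b,0].min(),y] for y in np.arange(-.2,-.02,.01) if (b:=abs(P[:,1]-y)<.005).sum()>5])
    k=np.polyfit(e[:,1],e[:,0],1);print('near edge slope',k[0],'x at y=-.1',np.polyval(k,-.1),'res',np.std(e[:,0]-np.polyval(k,e[:,1])))
    e=np.array([[P[b,1].min(),x] for x in np.arange(-.065,.075,.01) if (b:=abs(P[:,0]-x)<.005).sum()>5])
    k=np.polyfit(e[:,1],e[:,0],1);print('left edge slope',k[0],'y at x=0',np.polyval(k,0))
    d=ok&(abs(S[...,2]-.132)<.004)&(abs(S[...,0]+.028)<.04)&(abs(S[...,1]-.05)<.04)
    P=S[d];P=P[np.hypot(*(P[:,:2]-np.median(P[:,:2],0)).T)<.035]
    r=least_squares(lambda q:np.hypot(P[:,0]-q[0],P[:,1]-q[1])-q[2],[-.028,.05,.024],loss='soft_l1',f_scale=.002)
    print('collar',r.x,P[:,2].mean(),len(P))
    d=ok&(abs(S[...,2]-.166)<.003)&(abs(S[...,0]-.07)<.02)&(abs(S[...,1]-.05)<.03)
    if d.any():print('tab',S[d].min(0),S[d].max(0))
    # hood y=0 wall: top pts
    d=ok&(abs(S[...,2]-.12)<.004)&(S[...,1]<.2)&(S[...,1]>-.02)&(abs(S[...,0])<.07)
    print('hood',np.percentile(S[d],[1,99],axis=0))
E
python3 fit.py
```

```text
w4.pkl deck z 0.04076338196392808
near edge slope 0.003617766165585056 x at y=-.1 -0.0765282832392074 res 0.0005766000819831226
left edge slope -0.001322049770973188 y at x=0 -0.21019615518512985
collar [-0.0284  0.0482  0.0237] 0.13224133558122636 427
tab [0.0652 0.0385 0.163 ] [0.0772 0.0637 0.1689]
hood [[-0.0636 -0.0004  0.1173]
 [ 0.0678  0.1823  0.1227]]
w3.pkl deck z 0.04073676530973307
near edge slope -0.000107301669342423 x at y=-.1 -0.07658643422479143 res 0.0005253904191163736
left edge slope -0.003016275849725191 y at x=0 -0.21036562121684038
collar [-0.0291  0.0484  0.0236] 0.1320478130205555 314
hood [[-0.0643 -0.0008  0.1169]
 [ 0.068   0.1806  0.1227]]
```

Call:
{"name": "step_arm", "arguments": {"plan": [{"dx":0,"dy":0,"dz":0,"rx":0,"ry":0,"rz":0.0395,"claw":0},{"dx":-0.168,"dy":0.279,"dz":0,"rx":0,"ry":0,"rz":0,"claw":0},{"dx":-0.168,"dy":0.279,"dz":0,"rx":0,"ry":0,"rz":0,"claw":0},{"dx":0,"dy":0,"dz":0.35,"rx":0,"ry":0,"rz":0,"claw":0.3},{"dx":0,"dy":0,"dz":0.35,"rx":0,"ry":0,"rz":0,"claw":0.3},{"dx":0,"dy":0,"dz":0.35,"rx":0,"ry":0,"rz":0,"claw":0.3},{"dx":0,"dy":0,"dz":0.35,"rx":0,"ry":0,"rz":0,"claw":0.3},{"dx":0,"dy":0,"dz":0.32,"rx":0,"ry":0,"rz":0,"claw":0.3},{"dx":0,"dy":0,"dz":0,"rx":0,"ry":0,"rz":0,"claw":0.3},{"dx":0,"dy":0,"dz":0,"rx":0,"ry":0,"rz":0,"claw":0.3}]}}

```text
time_s: 5.75
ee_pos: [0.636, 0.0455, 0.1521]
eef_rot: [3.141, 0.001, 3.08]
force: [-0.2, 0.3, 1.5]
grip_width: 0.0656
grip_force: 0.0
```

Call:
{"name": "step_arm", "arguments": {"plan": [{"dx":0,"dy":0,"dz":0,"rx":0,"ry":0,"rz":0,"claw":1},{"dx":0,"dy":0,"dz":0,"rx":0,"ry":0,"rz":0,"claw":1},{"dx":0,"dy":0,"dz":0,"rx":0,"ry":0,"rz":0,"claw":1},{"dx":0,"dy":0,"dz":0,"rx":0,"ry":0,"rz":0,"claw":1},{"dx":0,"dy":0,"dz":0,"rx":0,"ry":0,"rz":0,"claw":1},{"dx":0,"dy":0,"dz":0,"rx":0,"ry":0,"rz":0,"claw":1}], "grip_force": 15}}

```text
time_s: 6.35
ee_pos: [0.6358, 0.0451, 0.1506]
eef_rot: [-3.141, 0.0, 3.08]
force: [-0.6, -3.1, 1.4]
grip_width: 0.0256
grip_force: 15.0
```

Gripped at 26 mm. I'll slide it +45 mm along station y, then release and rise.

Call:
{"name": "step_arm", "arguments": {"plan": [{"dx":0,"dy":0.09,"dz":0,"rx":0,"ry":0,"rz":0,"claw":1},{"dx":0,"dy":0.09,"dz":0,"rx":0,"ry":0,"rz":0,"claw":1},{"dx":0,"dy":0.09,"dz":0,"rx":0,"ry":0,"rz":0,"claw":1},{"dx":0,"dy":0.09,"dz":0,"rx":0,"ry":0,"rz":0,"claw":1},{"dx":0,"dy":0.09,"dz":0,"rx":0,"ry":0,"rz":0,"claw":1},{"dx":0,"dy":0,"dz":0,"rx":0,"ry":0,"rz":0,"claw":1},{"dx":0,"dy":0,"dz":0,"rx":0,"ry":0,"rz":0,"claw":1},{"dx":0,"dy":0,"dz":0,"rx":0,"ry":0,"rz":0,"claw":0.4},{"dx":0,"dy":0,"dz":0,"rx":0,"ry":0,"rz":0,"claw":0.4},{"dx":0,"dy":0,"dz":0,"rx":0,"ry":0,"rz":0,"claw":0.4}]}}

```text
time_s: 7.35
ee_pos: [0.6385, 0.0901, 0.1504]
eef_rot: [-3.142, -0.0, 3.08]
force: [0.7, -0.3, -0.6]
grip_width: 0.0463
grip_force: 0.0
```

Call:
{"name": "step_arm", "arguments": {"plan": [{"dx":0,"dy":0,"dz":-0.3,"rx":0,"ry":0,"rz":0,"claw":0.3},{"dx":0,"dy":0,"dz":-0.4,"rx":0,"ry":0,"rz":0,"claw":0.3},{"dx":0,"dy":0,"dz":-0.4,"rx":0,"ry":0,"rz":0,"claw":0.3},{"dx":0.3,"dy":0,"dz":-0.4,"rx":0,"ry":0,"rz":0,"claw":0.3},{"dx":0.2,"dy":0,"dz":0,"rx":0,"ry":0,"rz":0,"claw":0},{"dx":0,"dy":0,"dz":0,"rx":0,"ry":0,"rz":0,"claw":0},{"dx":0,"dy":0,"dz":0,"rx":0,"ry":0,"rz":0,"claw":0}]}}

```text
time_s: 8.05
ee_pos: [0.5887, 0.0932, 0.3004]
eef_rot: [-3.142, -0.0, 3.08]
force: [0.9, -0.4, -0.0]
grip_width: 0.0867
grip_force: 0.0
```

```bash
cat > look.py <<'E'
from st import *
S0=np.array([.5607,-.002,-.062]);RS=np.array([[np.cos(S0[2]),-np.sin(S0[2])],[np.sin(S0[2]),np.cos(S0[2])]])
def toS(X):
    S=np.array(X,float).copy();S[...,:2]=(S[...,:2]-S0[:2])@RS.T.T;return S
def toW(S):
    X=np.array(S,float).copy();X[...,:2]=X[...,:2]@RS.T+S0[:2];return X
def rect(P):
    (c,wh,a)=cv2.minAreaRect((P[:,:2]*1000).astype(np.float32));return np.array(c)/1000,wh,a
def tab(X,ok):
    S=toS(X);d=ok&(abs(S[...,2]-.166)<.003)&(abs(S[...,0]-.07)<.02)&(abs(S[...,1]-.1)<.1)
    return S[d].min(0),S[d].max(0),S[d].mean(0)
E
python3 - <<'E'
from look import *
p=cam('wrist');pickle.dump(p,open('w5.pkl','wb'));X,ok=cloud(p)
print(telemetry.get_obs()['ee_pos'],tab(X,ok))
E
```

```text
[0.5889 0.0932 0.2999] (array([0.0658, 0.0846, 0.1632]), array([0.077 , 0.1095, 0.1684]), array([0.0711, 0.097 , 0.1661]))
```

Call:
{"name": "step_arm", "arguments": {"plan": [{"dx":0.192,"dy":0.356,"dz":0,"rx":0,"ry":0,"rz":0,"claw":0},{"dx":0.192,"dy":0.356,"dz":0,"rx":0,"ry":0,"rz":0,"claw":0},{"dx":0.192,"dy":0.356,"dz":0,"rx":0,"ry":0,"rz":0,"claw":0},{"dx":0.192,"dy":0.356,"dz":0,"rx":0,"ry":0,"rz":0,"claw":0},{"dx":0.192,"dy":0.356,"dz":0,"rx":0,"ry":0,"rz":0,"claw":0},{"dx":0.192,"dy":0.356,"dz":0,"rx":0,"ry":0,"rz":0,"claw":0},{"dx":0.192,"dy":0.356,"dz":0,"rx":0,"ry":0,"rz":0,"claw":0},{"dx":0,"dy":0,"dz":0.3,"rx":0,"ry":0,"rz":0,"claw":0},{"dx":0,"dy":0,"dz":0,"rx":0,"ry":0,"rz":0,"claw":0},{"dx":0,"dy":0,"dz":0,"rx":0,"ry":0,"rz":0,"claw":0}]}}

```text
time_s: 9.1
ee_pos: [0.4703, 0.35, 0.2701]
eef_rot: [-3.14, -0.001, 3.079]
force: [-0.9, -0.2, 0.2]
grip_width: 0.0938
grip_force: 0.0
```

```bash
cat > valves.py <<'E'
from look import *
from scipy.ndimage import label
# blobs of block tops over the mat: centre, size, angle (station frame is tool frame)
def valves(p,lo=.0165,hi=.032,box=((.38,.6),(.25,.46))):
    X,ok=cloud(p);d=ok&(X[...,2]>lo)&(X[...,2]<hi)&(X[...,0]>box[0][0])&(X[...,0]<box[0][1])&(X[...,1]>box[1][0])&(X[...,1]<box[1][1])
    d&=np.arange(400)[:,None]<285
    L,n=label(d);out=[]
    for i in range(1,n+1):
        m=(L==i)
        if m.sum()<60: continue
        P=X[m]; c,wh,a=rect(P); out.append((m.sum(),c,np.round(wh,1),round(a,1),np.median(P[:,2])))
    return out
if __name__=='__main__':
    o=telemetry.get_obs();print(o['ee_pos'],o['eef_rot'],o['qpos'])
    p=cam('wrist');pickle.dump(p,open('w6.pkl','wb'));save(p,'w6.png',1.25)
    for r in viewer.recognise('valve1_mid',p):print(r)
    for q in valves(p):print(q)
    cr=p['img'][60:260,180:500,::-1];cv2.imwrite('pics/c6.png',cv2.resize(cr,None,fx=2.5,fy=2.5,interpolation=cv2.INTER_CUBIC))
E
python3 valves.py
```

```text
[0.4703 0.35   0.2701] [-3.1404 -0.0015  3.0794] [ 0.5773  0.3526  1.3414 -0.0001  1.4495 -0.9313]
{'rect': [339.7, 195.8, 359.0, 217.8], 'score': 0.91}
{'rect': [267.5, 304.7, 319.0, 349.8], 'score': 0.45}
(np.int64(421), array([0.4476, 0.3853]), array([27.8, 31.6]), 23.5, np.float64(0.022867371482923997))
(np.int64(392), array([0.5174, 0.3904]), array([28.1, 32.1]), 5.8, np.float64(0.022844718067349744))
(np.int64(374), array([0.5332, 0.3274]), array([31.9, 28.5]), 80.9, np.float64(0.022786738604587672))
```

View pics/c6.png

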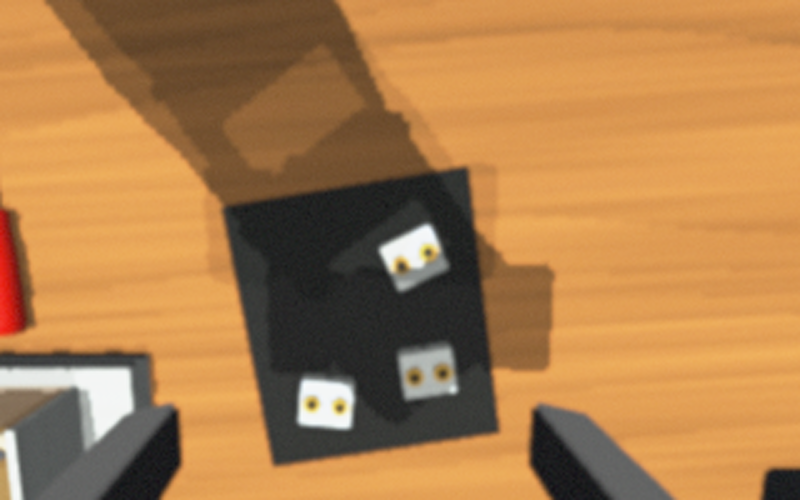

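The crop shows valves A (414,257), B (428,372) and C (326,403), all upright. The measured sizes of 28x32 mm match. I'll pick A first.

Call:
{"name": "step_arm", "arguments": {"plan": [{"dx":0.248,"dy":0.338,"dz":0,"rx":0,"ry":0,"rz":0,"claw":0.5},{"dx":0,"dy":0,"dz":0.3,"rx":0,"ry":0,"rz":-0.075,"claw":0.5},{"dx":0,"dy":0,"dz":0.3,"rx":0,"ry":0,"rz":-0.075,"claw":0.5},{"dx":0,"dy":0,"dz":0.3,"rx":0,"ry":0,"rz":-0.075,"claw":0.5},{"dx":0,"dy":0,"dz":0.3,"rx":0,"ry":0,"rz":-0.075,"claw":0.5},{"dx":0,"dy":0,"dz":0.35,"rx":0,"ry":0,"rz":0,"claw":0.5},{"dx":0,"dy":0,"dz":0.35,"rx":0,"ry":0,"rz":0,"claw":0.5},{"dx":0,"dy":0,"dz":0.35,"rx":0,"ry":0,"rz":0,"claw":0.5},{"dx":0,"dy":0,"dz":0.2,"rx":0,"ry":0,"rz":0,"claw":0.5},{"dx":0,"dy":0,"dz":0,"rx":0,"ry":0,"rz":0,"claw":0.5}]}}

```text
time_s: 10.2
ee_pos: [0.4472, 0.3847, 0.0238]
eef_rot: [-3.141, -0.003, -2.733]
force: [1.0, 0.2, 0.3]
grip_width: 0.047
grip_force: 0.0
```

Call:
{"name": "step_arm", "arguments": {"plan": [{"dx":0,"dy":0,"dz":0,"rx":0,"ry":0,"rz":0,"claw":1},{"dx":0,"dy":0,"dz":0,"rx":0,"ry":0,"rz":0,"claw":1},{"dx":0,"dy":0,"dz":0,"rx":0,"ry":0,"rz":0,"claw":1},{"dx":0,"dy":0,"dz":0,"rx":0,"ry":0,"rz":0,"claw":1}], "grip_force": 25}}

```text
time_s: 10.6
ee_pos: [0.4481, 0.386, 0.0273]
eef_rot: [3.141, 0.003, -2.732]
force: [-0.3, -1.9, 7.1]
grip_width: 0.0318
grip_force: 25.0
```

```bash
cat > mv.py <<'E'
from look import *
# mv.py S|W x y z theta_deg : target in station/world frame; theta = tool-y dir rel. to frame y (deg); prints tool shifts (0.1 m) and rz (90 deg)
import sys
def mv(f,x,y,z,th):
    o=telemetry.get_obs();P=np.array([x,y,z],float);psi=np.pi+np.radians(th)
    if f=='S':P=toW(P);psi+=S0[2]
    R=Ro.from_euler('xyz',o['eef_rot']).as_matrix()
    d=np.r_[P[:2]-o['ee_pos'][:2],0]
    y0=o['eef_rot'][2]; dp=(psi-y0+np.pi/2)%np.pi-np.pi/2
    print('now',o['ee_pos'],y0,'w',o['grip_width'],'target',P,'| dx %.3f dy %.3f'%tuple((R.T@d)[:2]*10),'dz %.3f'%((o['ee_pos'][2]-z)*10),'rz %.4f'%(-dp/(np.pi/2)))
mv(sys.argv[1],*map(float,sys.argv[2:]))
E
python3 mv.py S 0 -0.072 0.2 0
```

```text
now [0.4481 0.386  0.0273] -2.7320040199615674 w 0.031756091918334686 target [ 0.5562 -0.0739  0.2   ] | dx 0.840 dy -4.649 dz -1.727 rz 0.3002
```

Call:
{"name": "step_arm", "arguments": {"plan": [{"dx":0,"dy":0,"dz":-0.35,"rx":0,"ry":0,"rz":0,"claw":1},{"dx":0,"dy":0,"dz":-0.35,"rx":0,"ry":0,"rz":0.06,"claw":1},{"dx":0,"dy":0,"dz":-0.35,"rx":0,"ry":0,"rz":0.08,"claw":1},{"dx":0,"dy":0,"dz":-0.35,"rx":0,"ry":0,"rz":0.08,"claw":1},{"dx":0,"dy":0,"dz":-0.35,"rx":0,"ry":0,"rz":0.08,"claw":1},{"dx":-0.12,"dy":-0.38,"dz":0,"rx":0,"ry":0,"rz":0,"claw":1},{"dx":-0.12,"dy":-0.38,"dz":0,"rx":0,"ry":0,"rz":0,"claw":1},{"dx":-0.12,"dy":-0.38,"dz":0,"rx":0,"ry":0,"rz":0,"claw":1},{"dx":-0.12,"dy":-0.38,"dz":0,"rx":0,"ry":0,"rz":0,"claw":1},{"dx":-0.12,"dy":-0.38,"dz":0,"rx":0,"ry":0,"rz":0,"claw":1}]}}

```text
time_s: 11.6
ee_pos: [0.4955, 0.1907, 0.2014]
eef_rot: [3.141, 0.001, 3.08]
force: [1.1, -0.4, -0.6]
grip_width: 0.0321
grip_force: 2.5
```

Call:
{"name": "step_arm", "arguments": {"plan": [{"dx":-0.12,"dy":-0.38,"dz":0,"rx":0,"ry":0,"rz":0,"claw":1},{"dx":-0.12,"dy":-0.38,"dz":0,"rx":0,"ry":0,"rz":0,"claw":1},{"dx":-0.12,"dy":-0.38,"dz":0,"rx":0,"ry":0,"rz":0,"claw":1},{"dx":-0.12,"dy":-0.38,"dz":0,"rx":0,"ry":0,"rz":0,"claw":1},{"dx":-0.12,"dy":-0.38,"dz":0,"rx":0,"ry":0,"rz":0,"claw":1},{"dx":-0.12,"dy":-0.38,"dz":0,"rx":0,"ry":0,"rz":0,"claw":1},{"dx":0,"dy":0,"dz":0,"rx":0,"ry":0,"rz":0,"claw":1},{"dx":0,"dy":0,"dz":0,"rx":0,"ry":0,"rz":0,"claw":1}]}}

```text
time_s: 12.4
ee_pos: [0.5531, -0.0402, 0.2009]
eef_rot: [3.141, 0.0, 3.079]
force: [0.5, -0.3, -0.3]
grip_width: 0.0317
grip_force: 25.0
```

```bash
python3 mv.py S 0 -0.072 0.0635 0
```

```text
now [ 0.5531 -0.0402  0.2009] 3.0785083618474154 w 0.03167265480484244 target [ 0.5562 -0.0739  0.0635] | dx -0.052 dy -0.334 dz 1.374 rz -0.0007
```

```bash
python3 - <<'E'
from look import *
p=cam('wrist');X,ok=cloud(p);pickle.dump(p,open('w7.pkl','wb'))
cr=p['img'][190:330,220:420,::-1];cv2.imwrite('pics/c7.png',cv2.resize(cr,None,fx=3,fy=3,interpolation=cv2.INTER_CUBIC))
o=telemetry.get_obs();R=Ro.from_euler('xyz',o['eef_rot']).as_matrix()
T=(X-o['ee_pos'])@R
d=ok&(abs(T[...,0])<.03)&(abs(T[...,1])<.014)&(T[...,2]>-.03)&(T[...,2]<.05)
print(d.sum());P=T[d];print(np.percentile(P,[0,10,50,90,100],axis=0))
E
```

```text
2097
[[-0.0136 -0.0139 -0.0011]
 [-0.0098 -0.0112  0.0006]
 [ 0.004  -0.      0.0046]
 [ 0.0142  0.0112  0.0084]
 [ 0.015   0.014   0.0203]]
```

View pics/c7.png

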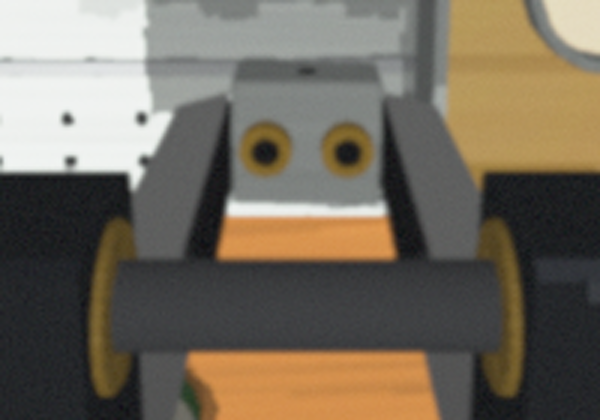

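The crop shows the valve sitting square between the pads with both ports up. I'll lower it into the lane.

Call:
{"name": "step_arm", "arguments": {"plan": [{"dx":-0.052,"dy":-0.334,"dz":0,"rx":0,"ry":0,"rz":0,"claw":1},{"dx":0,"dy":0,"dz":0.3,"rx":0,"ry":0,"rz":0,"claw":1},{"dx":0,"dy":0,"dz":0.35,"rx":0,"ry":0,"rz":0,"claw":1},{"dx":0,"dy":0,"dz":0.35,"rx":0,"ry":0,"rz":0,"claw":1},{"dx":0,"dy":0,"dz":0.25,"rx":0,"ry":0,"rz":0,"claw":1},{"dx":0,"dy":0,"dz":0.12,"rx":0,"ry":0,"rz":0,"claw":1},{"dx":0,"dy":0,"dz":0,"rx":0,"ry":0,"rz":0,"claw":1},{"dx":0,"dy":0,"dz":0,"rx":0,"ry":0,"rz":0,"claw":1}]}}

```text
time_s: 13.25
ee_pos: [0.5568, -0.0727, 0.0643]
eef_rot: [-3.141, 0.001, 3.081]
force: [-0.1, 0.3, 0.4]
grip_width: 0.0317
grip_force: 25.0
```

Call:
{"name": "step_arm", "arguments": {"plan": [{"dx":0,"dy":0,"dz":0,"rx":0,"ry":0,"rz":0,"claw":0.59},{"dx":0,"dy":0,"dz":0,"rx":0,"ry":0,"rz":0,"claw":0.59},{"dx":0,"dy":0,"dz":0,"rx":0,"ry":0,"rz":0,"claw":0.59},{"dx":0,"dy":0,"dz":-0.2,"rx":0,"ry":0,"rz":0,"claw":0.59},{"dx":0,"dy":0,"dz":-0.4,"rx":0,"ry":0,"rz":0,"claw":0.59},{"dx":0,"dy":0,"dz":-0.4,"rx":0,"ry":0,"rz":0,"claw":0.5},{"dx":0,"dy":0,"dz":-0.4,"rx":0,"ry":0,"rz":0,"claw":0.5},{"dx":0,"dy":0,"dz":0,"rx":0,"ry":0,"rz":0,"claw":0.5}]}}

```text
time_s: 14.05
ee_pos: [0.5581, -0.0737, 0.2092]
eef_rot: [-3.14, 0.009, 3.08]
force: [-0.1, -0.2, -0.1]
grip_width: 0.0471
grip_force: 0.0
```

```bash
cat > lane.py <<'E'
from look import *
from scipy.ndimage import label
p=cam('wrist');X,ok=cloud(p);S=toS(X)
d=ok&(S[...,2]>.0535)&(S[...,2]<.07)&(abs(S[...,0])<.025)&(S[...,1]<-.01)&(S[...,1]>-.21)
L,n=label(d)
for i in range(1,n+1):
    m=L==i
    if m.sum()>60: print('lane valve',rect(S[m]),np.median(S[m][:,2]))
q=ok&(abs(S[...,2]-.043)<.0015)&(abs(S[...,0])<.03)&(abs(S[...,0])>.01)&(S[...,1]<-.06)&(S[...,1]>-.2)
print('strips',[np.median(S[q&(a*S[...,0]>0)][:,0]) for a in(-1,1)],'tab',tab(X,ok)[2])
E
python3 lane.py; python3 mv.py W 0.5174 0.3904 0.025 5.8
```

```text
lane valve (array([-0.0007, -0.0709]), (31.148136138916016, 27.814151763916016), 89.2900390625) 0.0587522375083097
now [ 0.5572 -0.0736  0.206 ] 3.0799841560207524 w 0.04716416193320216 target [0.5174 0.3904 0.025 ] | dx 0.683 dy 4.606 dz 1.810 rz -0.1037Traceback (most recent call last):
  File "lane.py", line 10, in <module>
    print('strips',[np.median(S[q&(a*S[...,0]>0)][:,0]) for a in(-1,1)],'tab',tab(X,ok)[2])
                                                                              ~~~^^^^^^
  File "look.py", line 11, in tab
    return S[d].min(0),S[d].max(0),S[d].mean(0)
           ~~~~~~~~^^^
    return umr_minimum(a, axis, None, out, keepdims, initial, where)
ValueError: zero-size array to reduction operation minimum which has no identity
```

Call:
{"name": "step_arm", "arguments": {"plan": [{"dx":0.06,"dy":0.4,"dz":-0.02,"rx":0,"ry":0,"rz":0,"claw":0.5},{"dx":0.06,"dy":0.4,"dz":0,"rx":0,"ry":0,"rz":0,"claw":0.5},{"dx":0.06,"dy":0.4,"dz":0,"rx":0,"ry":0,"rz":0,"claw":0.5},{"dx":0.06,"dy":0.4,"dz":0,"rx":0,"ry":0,"rz":0,"claw":0.5},{"dx":0.06,"dy":0.4,"dz":0,"rx":0,"ry":0,"rz":0,"claw":0.5},{"dx":0.06,"dy":0.4,"dz":0,"rx":0,"ry":0,"rz":0,"claw":0.5},{"dx":0.06,"dy":0.4,"dz":0,"rx":0,"ry":0,"rz":0,"claw":0.5},{"dx":0.06,"dy":0.4,"dz":0,"rx":0,"ry":0,"rz":0,"claw":0.5},{"dx":0.06,"dy":0.4,"dz":0,"rx":0,"ry":0,"rz":0,"claw":0.5},{"dx":0.06,"dy":0.4,"dz":0,"rx":0,"ry":0,"rz":0,"claw":0.5}]}}

```text
time_s: 15.1
ee_pos: [0.5203, 0.331, 0.2039]
eef_rot: [-3.14, -0.002, 3.08]
force: [1.2, -0.6, 0.2]
grip_width: 0.047
grip_force: 0.0
```

Call:
{"name": "step_arm", "arguments": {"plan": [{"dx":0.08,"dy":0.4,"dz":0,"rx":0,"ry":0,"rz":0,"claw":0.5},{"dx":0,"dy":0.2,"dz":0,"rx":0,"ry":0,"rz":-0.05,"claw":0.5},{"dx":0,"dy":0,"dz":0,"rx":0,"ry":0,"rz":-0.054,"claw":0.5},{"dx":0,"dy":0,"dz":0,"rx":0,"ry":0,"rz":0,"claw":0.5},{"dx":0,"dy":0,"dz":0,"rx":0,"ry":0,"rz":0,"claw":0.5}]}}

```text
time_s: 15.6
ee_pos: [0.5166, 0.3895, 0.2044]
eef_rot: [-3.141, -0.001, -3.043]
force: [0.1, -0.9, -0.4]
grip_width: 0.047
grip_force: 0.0
```

```bash
python3 - <<'E'
from valves import *
p=cam('wrist')
for q in valves(p):print(q)
E
python3 mv.py W 0.5174 0.3904 0.025 5.8
```

```text
(np.int64(554), array([0.5174, 0.3903]), array([27.2, 31.3]), 6.2, np.float64(0.022789622654406275))
(np.int64(570), array([0.5331, 0.3276]), array([32. , 27.9]), 80.9, np.float64(0.02269458926449803))
now [0.5168 0.3894 0.2047] -3.0427315415129472 w 0.047342070619575294 target [0.5174 0.3904 0.025 ] | dx -0.007 dy 0.009 dz 1.797 rz -0.0015
```

Call:
{"name": "step_arm", "arguments": {"plan": [{"dx":-0.007,"dy":0.009,"dz":0.35,"rx":0,"ry":0,"rz":0,"claw":0.5},{"dx":0,"dy":0,"dz":0.35,"rx":0,"ry":0,"rz":0,"claw":0.5},{"dx":0,"dy":0,"dz":0.35,"rx":0,"ry":0,"rz":0,"claw":0.5},{"dx":0,"dy":0,"dz":0.35,"rx":0,"ry":0,"rz":0,"claw":0.5},{"dx":0,"dy":0,"dz":0.25,"rx":0,"ry":0,"rz":0,"claw":0.5},{"dx":0,"dy":0,"dz":0.14,"rx":0,"ry":0,"rz":0,"claw":0.5},{"dx":0,"dy":0,"dz":0,"rx":0,"ry":0,"rz":0,"claw":0.5}]}}

```text
time_s: 16.35
ee_pos: [0.5169, 0.3901, 0.0248]
eef_rot: [-3.14, -0.002, -3.041]
force: [0.0, -0.0, -0.2]
grip_width: 0.047
grip_force: 0.0
```

Call:
{"name": "step_arm", "arguments": {"plan": [{"dx":0,"dy":0,"dz":0,"rx":0,"ry":0,"rz":0,"claw":1},{"dx":0,"dy":0,"dz":0,"rx":0,"ry":0,"rz":0,"claw":1},{"dx":0,"dy":0,"dz":0,"rx":0,"ry":0,"rz":0,"claw":1},{"dx":0,"dy":0,"dz":0,"rx":0,"ry":0,"rz":0,"claw":1},{"dx":0,"dy":0,"dz":-0.35,"rx":0,"ry":0,"rz":0,"claw":1},{"dx":0,"dy":0,"dz":-0.35,"rx":0,"ry":0,"rz":0,"claw":1},{"dx":0,"dy":0,"dz":-0.35,"rx":0,"ry":0,"rz":0.05,"claw":1},{"dx":0,"dy":0,"dz":-0.35,"rx":0,"ry":0,"rz":0.054,"claw":1},{"dx":0,"dy":0,"dz":-0.4,"rx":0,"ry":0,"rz":0,"claw":1},{"dx":0,"dy":0,"dz":0,"rx":0,"ry":0,"rz":0,"claw":1}]}}

```text
time_s: 17.35
ee_pos: [0.5187, 0.3919, 0.2131]
eef_rot: [3.136, 0.008, 3.08]
force: [-0.6, 0.5, -0.2]
grip_width: 0.0316
grip_force: 25.0
```

```bash
python3 mv.py S 0 -0.124 0.064 0
```

```text
now [0.5187 0.3919 0.2131] 3.079954960534083 w 0.03161107298734649 target [ 0.553  -0.1258  0.064 ] | dx -0.661 dy -5.145 dz 1.491 rz 0.0002
```

Call:
{"name": "step_arm", "arguments": {"plan": [{"dx":-0.05,"dy":-0.4,"dz":0,"rx":0,"ry":0,"rz":0,"claw":1},{"dx":-0.05,"dy":-0.4,"dz":0,"rx":0,"ry":0,"rz":0,"claw":1},{"dx":-0.05,"dy":-0.4,"dz":0,"rx":0,"ry":0,"rz":0,"claw":1},{"dx":-0.05,"dy":-0.4,"dz":0,"rx":0,"ry":0,"rz":0,"claw":1},{"dx":-0.05,"dy":-0.4,"dz":0,"rx":0,"ry":0,"rz":0,"claw":1},{"dx":-0.05,"dy":-0.4,"dz":0,"rx":0,"ry":0,"rz":0,"claw":1},{"dx":-0.05,"dy":-0.4,"dz":0,"rx":0,"ry":0,"rz":0,"claw":1},{"dx":-0.05,"dy":-0.4,"dz":0,"rx":0,"ry":0,"rz":0,"claw":1},{"dx":-0.05,"dy":-0.4,"dz":0,"rx":0,"ry":0,"rz":0,"claw":1},{"dx":-0.05,"dy":-0.4,"dz":0,"rx":0,"ry":0,"rz":0,"claw":1}]}}

```text
time_s: 18.35
ee_pos: [0.5423, -0.013, 0.2062]
eef_rot: [3.142, -0.0, 3.08]
force: [0.6, -0.1, -0.2]
grip_width: 0.0317
grip_force: 25.0
```

Call:
{"name": "step_arm", "arguments": {"plan": [{"dx":-0.05,"dy":-0.4,"dz":0,"rx":0,"ry":0,"rz":0,"claw":1},{"dx":-0.05,"dy":-0.4,"dz":0,"rx":0,"ry":0,"rz":0,"claw":1},{"dx":-0.05,"dy":-0.34,"dz":0,"rx":0,"ry":0,"rz":0,"claw":1},{"dx":0,"dy":0,"dz":0,"rx":0,"ry":0,"rz":0,"claw":1},{"dx":0,"dy":0,"dz":0,"rx":0,"ry":0,"rz":0,"claw":1},{"dx":0,"dy":0,"dz":0,"rx":0,"ry":0,"rz":0,"claw":1}]}}

```text
time_s: 18.95
ee_pos: [0.5505, -0.1253, 0.2063]
eef_rot: [3.141, -0.0, 3.081]
force: [0.5, -0.4, -1.4]
grip_width: 0.0321
grip_force: 25.0
```

```bash
cat > held.py <<'E'
from look import *
p=cam('wrist');X,ok=cloud(p);o=telemetry.get_obs();R=Ro.from_euler('xyz',o['eef_rot']).as_matrix()
T=(X-o['ee_pos'])@R
d=ok&(abs(T[...,0])<.03)&(abs(T[...,1])<.012)&(T[...,2]>-.03)&(T[...,2]<.03)
P=T[d];print(d.sum(),np.percentile(P,[0,10,50,90,100],axis=0))
A=P[(P[:,0]<.012)];k=np.linalg.lstsq(np.c_[A[:,:2],np.ones(len(A))],A[:,2],rcond=None)[0];print('tilt x,y / level',k)
E
python3 held.py; python3 mv.py S 0 -0.124 0.064 0
```

```text
1789 [[-0.0134 -0.012  -0.    ]
 [-0.0095 -0.0097  0.0015]
 [ 0.004   0.      0.0055]
 [ 0.0143  0.0096  0.0091]
 [ 0.015   0.012   0.0205]]
tilt x,y / level [-0.0164 -0.0007  0.0044]
now [ 0.5506 -0.1251  0.2064] 3.0812379719337137 w 0.031700867194792086 target [ 0.553  -0.1258  0.064 ] | dx -0.024 dy -0.005 dz 1.424 rz 0.0010
```

Call:
{"name": "step_arm", "arguments": {"plan": [{"dx":-0.024,"dy":-0.005,"dz":0.35,"rx":0,"ry":0,"rz":0,"claw":1},{"dx":0,"dy":0,"dz":0.35,"rx":0,"ry":0,"rz":0,"claw":1},{"dx":0,"dy":0,"dz":0.35,"rx":0,"ry":0,"rz":0,"claw":1},{"dx":0,"dy":0,"dz":0.25,"rx":0,"ry":0,"rz":0,"claw":1},{"dx":0,"dy":0,"dz":0.125,"rx":0,"ry":0,"rz":0,"claw":1},{"dx":0,"dy":0,"dz":0,"rx":0,"ry":0,"rz":0,"claw":1},{"dx":0,"dy":0,"dz":0,"rx":0,"ry":0,"rz":0,"claw":1}]}}

```text
time_s: 19.7
ee_pos: [0.5534, -0.1263, 0.0645]
eef_rot: [-3.141, 0.001, 3.081]
force: [0.2, 0.2, -0.8]
grip_width: 0.032
grip_force: 25.0
```

Call:
{"name": "step_arm", "arguments": {"plan": [{"dx":0,"dy":0,"dz":0,"rx":0,"ry":0,"rz":0,"claw":0.59},{"dx":0,"dy":0,"dz":0,"rx":0,"ry":0,"rz":0,"claw":0.59},{"dx":0,"dy":0,"dz":0,"rx":0,"ry":0,"rz":0,"claw":0.59},{"dx":0,"dy":0,"dz":-0.2,"rx":0,"ry":0,"rz":0,"claw":0.59},{"dx":0,"dy":0,"dz":-0.4,"rx":0,"ry":0,"rz":0,"claw":0.59},{"dx":0,"dy":0,"dz":-0.4,"rx":0,"ry":0,"rz":0,"claw":0.5},{"dx":0,"dy":0,"dz":-0.4,"rx":0,"ry":0,"rz":0,"claw":0.5},{"dx":0,"dy":0,"dz":0,"rx":0,"ry":0,"rz":0,"claw":0.5},{"dx":0,"dy":0,"dz":0,"rx":0,"ry":0,"rz":0,"claw":0.5}]}}

```text
time_s: 20.6
ee_pos: [0.5531, -0.1268, 0.2045]
eef_rot: [-3.141, 0.002, 3.08]
force: [-0.6, 0.1, -1.1]
grip_width: 0.0471
grip_force: 0.0
```

```bash
sed -i "s/print('strips'.*/pass/;s/^q=.*//" lane.py; python3 lane.py; python3 mv.py W 0.5331 0.3276 0.025 -9.1
```

```text
lane valve (array([-0.0011, -0.1248]), (31.900590896606445, 27.36139678955078), 89.84104919433594) 0.05878010294474919
lane valve (array([-0.0009, -0.0713]), (32.21220016479492, 27.467891693115234), 89.71849822998047) 0.058808344937473105
now [ 0.5527 -0.1267  0.2033] 3.079992527849816 w 0.047006506088981694 target [0.5331 0.3276 0.025 ] | dx 0.476 dy 4.522 dz 1.783 rz 0.0619
```

Call:
{"name": "step_arm", "arguments": {"plan": [{"dx":0.04,"dy":0.4,"dz":0,"rx":0,"ry":0,"rz":0,"claw":0.5},{"dx":0.04,"dy":0.4,"dz":0,"rx":0,"ry":0,"rz":0,"claw":0.5},{"dx":0.04,"dy":0.4,"dz":0,"rx":0,"ry":0,"rz":0,"claw":0.5},{"dx":0.04,"dy":0.4,"dz":0,"rx":0,"ry":0,"rz":0,"claw":0.5},{"dx":0.04,"dy":0.4,"dz":0,"rx":0,"ry":0,"rz":0,"claw":0.5},{"dx":0.04,"dy":0.4,"dz":0,"rx":0,"ry":0,"rz":0,"claw":0.5},{"dx":0.04,"dy":0.4,"dz":0,"rx":0,"ry":0,"rz":0,"claw":0.5},{"dx":0.04,"dy":0.4,"dz":0,"rx":0,"ry":0,"rz":0,"claw":0.5},{"dx":0.04,"dy":0.4,"dz":0,"rx":0,"ry":0,"rz":0,"claw":0.5},{"dx":0.04,"dy":0.4,"dz":0,"rx":0,"ry":0,"rz":0,"claw":0.5}]}}

```text
time_s: 21.65
ee_pos: [0.537, 0.2764, 0.2023]
eef_rot: [-3.14, -0.002, 3.08]
force: [0.5, -0.9, 0.9]
grip_width: 0.0469
grip_force: 0.0
```

Call:
{"name": "step_arm", "arguments": {"plan": [{"dx":0.04,"dy":0.4,"dz":0,"rx":0,"ry":0,"rz":0,"claw":0.5},{"dx":0.04,"dy":0.12,"dz":0,"rx":0,"ry":0,"rz":0.062,"claw":0.5},{"dx":0,"dy":0,"dz":0,"rx":0,"ry":0,"rz":0,"claw":0.5},{"dx":0,"dy":0,"dz":0,"rx":0,"ry":0,"rz":0,"claw":0.5}]}}

```text
time_s: 22.05
ee_pos: [0.5327, 0.3267, 0.2027]
eef_rot: [-3.14, -0.001, 2.985]
force: [0.8, 0.8, -0.4]
grip_width: 0.047
grip_force: 0.0
```

```bash
python3 - <<'E'
from valves import *
p=cam('wrist')
for q in valves(p):print(q)
E
python3 mv.py W 0.5331 0.3276 0.025 -9.1
```

```text
(np.int64(592), array([0.533 , 0.3274]), array([31.4, 27.6]), 81.3, np.float64(0.022702726208895612))
now [0.533  0.3263 0.2032] 2.984263257921541 w 0.047097271856907354 target [0.5331 0.3276 0.025 ] | dx 0.001 dy 0.013 dz 1.782 rz 0.0010
```

Call:
{"name": "step_arm", "arguments": {"plan": [{"dx":0,"dy":0.012,"dz":0.35,"rx":0,"ry":0,"rz":0,"claw":0.5},{"dx":0,"dy":0,"dz":0.35,"rx":0,"ry":0,"rz":0,"claw":0.5},{"dx":0,"dy":0,"dz":0.35,"rx":0,"ry":0,"rz":0,"claw":0.5},{"dx":0,"dy":0,"dz":0.35,"rx":0,"ry":0,"rz":0,"claw":0.5},{"dx":0,"dy":0,"dz":0.25,"rx":0,"ry":0,"rz":0,"claw":0.5},{"dx":0,"dy":0,"dz":0.13,"rx":0,"ry":0,"rz":0,"claw":0.5},{"dx":0,"dy":0,"dz":0,"rx":0,"ry":0,"rz":0,"claw":0.5}]}}

```text
time_s: 22.8
ee_pos: [0.5328, 0.3273, 0.0246]
eef_rot: [-3.14, -0.002, 2.983]
force: [0.4, -0.8, 0.2]
grip_width: 0.0472
grip_force: 0.0
```

Call:
{"name": "step_arm", "arguments": {"plan": [{"dx":0,"dy":0,"dz":0,"rx":0,"ry":0,"rz":0,"claw":1},{"dx":0,"dy":0,"dz":0,"rx":0,"ry":0,"rz":0,"claw":1},{"dx":0,"dy":0,"dz":0,"rx":0,"ry":0,"rz":0,"claw":1},{"dx":0,"dy":0,"dz":0,"rx":0,"ry":0,"rz":0,"claw":1},{"dx":0,"dy":0,"dz":-0.35,"rx":0,"ry":0,"rz":0,"claw":1},{"dx":0,"dy":0,"dz":-0.35,"rx":0,"ry":0,"rz":0,"claw":1},{"dx":0,"dy":0,"dz":-0.35,"rx":0,"ry":0,"rz":0,"claw":1},{"dx":0,"dy":0,"dz":-0.35,"rx":0,"ry":0,"rz":-0.062,"claw":1},{"dx":0,"dy":0,"dz":-0.4,"rx":0,"ry":0,"rz":0,"claw":1},{"dx":0,"dy":0,"dz":0,"rx":0,"ry":0,"rz":0,"claw":1}]}}

```text
time_s: 23.8
ee_pos: [0.5345, 0.3294, 0.2125]
eef_rot: [3.137, 0.008, 3.08]
force: [-0.3, -0.0, -0.6]
grip_width: 0.0316
grip_force: 25.0
```

```bash
python3 mv.py S 0.0005 -0.178 0.064 0
```

```text
now [0.5345 0.3294 0.2125] 3.08030565646418 w 0.03160471807255362 target [ 0.5502 -0.1797  0.064 ] | dx -0.468 dy -5.072 dz 1.485 rz 0.0005
```

Call:
{"name": "step_arm", "arguments": {"plan": [{"dx":-0.035,"dy":-0.4,"dz":0,"rx":0,"ry":0,"rz":0,"claw":1},{"dx":-0.035,"dy":-0.4,"dz":0,"rx":0,"ry":0,"rz":0,"claw":1},{"dx":-0.035,"dy":-0.4,"dz":0,"rx":0,"ry":0,"rz":0,"claw":1},{"dx":-0.035,"dy":-0.4,"dz":0,"rx":0,"ry":0,"rz":0,"claw":1},{"dx":-0.035,"dy":-0.4,"dz":0,"rx":0,"ry":0,"rz":0,"claw":1},{"dx":-0.035,"dy":-0.4,"dz":0,"rx":0,"ry":0,"rz":0,"claw":1},{"dx":-0.035,"dy":-0.4,"dz":0,"rx":0,"ry":0,"rz":0,"claw":1},{"dx":-0.035,"dy":-0.4,"dz":0,"rx":0,"ry":0,"rz":0,"claw":1},{"dx":-0.035,"dy":-0.4,"dz":0,"rx":0,"ry":0,"rz":0,"claw":1},{"dx":-0.035,"dy":-0.4,"dz":0,"rx":0,"ry":0,"rz":0,"claw":1}]}}

```text
time_s: 24.8
ee_pos: [0.543, -0.0744, 0.2057]
eef_rot: [3.142, -0.0, 3.08]
force: [0.8, 0.1, -0.5]
grip_width: 0.0318
grip_force: 25.0
```

Call:
{"name": "step_arm", "arguments": {"plan": [{"dx":-0.035,"dy":-0.4,"dz":0,"rx":0,"ry":0,"rz":0,"claw":1},{"dx":-0.035,"dy":-0.4,"dz":0,"rx":0,"ry":0,"rz":0,"claw":1},{"dx":-0.035,"dy":-0.27,"dz":0,"rx":0,"ry":0,"rz":0,"claw":1},{"dx":0,"dy":0,"dz":0,"rx":0,"ry":0,"rz":0,"claw":1},{"dx":0,"dy":0,"dz":0,"rx":0,"ry":0,"rz":0,"claw":1},{"dx":0,"dy":0,"dz":0,"rx":0,"ry":0,"rz":0,"claw":1}]}}

```text
time_s: 25.4
ee_pos: [0.5473, -0.1794, 0.2058]
eef_rot: [3.141, -0.0, 3.081]
force: [0.5, 0.1, -1.5]
grip_width: 0.0319
grip_force: 25.0
```

```bash
python3 held.py; python3 mv.py S 0.0005 -0.178 0.064 0
```

```text
1791 [[-0.0131 -0.012  -0.0012]
 [-0.0092 -0.0096  0.0009]
 [ 0.0043  0.      0.005 ]
 [ 0.0144  0.0096  0.0087]
 [ 0.0151  0.012   0.0212]]
tilt x,y / level [-0.0144 -0.0011  0.0039]
now [ 0.5474 -0.1793  0.2059] 3.081229682372262 w 0.03191650152595899 target [ 0.5502 -0.1797  0.064 ] | dx -0.028 dy -0.003 dz 1.419 rz 0.0010
```

Call:
{"name": "step_arm", "arguments": {"plan": [{"dx":-0.028,"dy":-0.003,"dz":0.35,"rx":0,"ry":0,"rz":0,"claw":1},{"dx":0,"dy":0,"dz":0.35,"rx":0,"ry":0,"rz":0,"claw":1},{"dx":0,"dy":0,"dz":0.35,"rx":0,"ry":0,"rz":0,"claw":1},{"dx":0,"dy":0,"dz":0.25,"rx":0,"ry":0,"rz":0,"claw":1},{"dx":0,"dy":0,"dz":0.12,"rx":0,"ry":0,"rz":0,"claw":1},{"dx":0,"dy":0,"dz":0,"rx":0,"ry":0,"rz":0,"claw":1},{"dx":0,"dy":0,"dz":0,"rx":0,"ry":0,"rz":0,"claw":1}]}}

```text
time_s: 26.15
ee_pos: [0.5505, -0.1804, 0.0647]
eef_rot: [-3.141, 0.001, 3.081]
force: [0.5, -0.2, -0.8]
grip_width: 0.0319
grip_force: 25.0
```

Call:
{"name": "step_arm", "arguments": {"plan": [{"dx":0,"dy":0,"dz":0,"rx":0,"ry":0,"rz":0,"claw":0.59},{"dx":0,"dy":0,"dz":0,"rx":0,"ry":0,"rz":0,"claw":0.59},{"dx":0,"dy":0,"dz":0,"rx":0,"ry":0,"rz":0,"claw":0.59},{"dx":0,"dy":0,"dz":-0.2,"rx":0,"ry":0,"rz":0,"claw":0.59},{"dx":0,"dy":0,"dz":-0.4,"rx":0,"ry":0,"rz":0,"claw":0.59},{"dx":0,"dy":0,"dz":-0.4,"rx":0,"ry":0,"rz":0,"claw":0.5},{"dx":0.2,"dy":-0.2,"dz":-0.4,"rx":0,"ry":0,"rz":0,"claw":0.5},{"dx":0.3,"dy":-0.3,"dz":-0.3,"rx":0,"ry":0,"rz":0,"claw":0.5},{"dx":0.3,"dy":-0.3,"dz":0,"rx":0,"ry":0,"rz":0,"claw":0.5},{"dx":0,"dy":0,"dz":0,"rx":0,"ry":0,"rz":0,"claw":0.5}]}}

```text
time_s: 27.15
ee_pos: [0.4642, -0.2572, 0.2341]
eef_rot: [-3.14, 0.002, 3.077]
force: [0.4, -1.0, 0.5]
grip_width: 0.0468
grip_force: 0.0
```

```bash
python3 lane.py; python3 - <<'E'
from look import *
from scipy.ndimage import label
o=telemetry.get_obs();print(o['ee_pos'])
p=cam('wrist');pickle.dump(p,open('w8.pkl','wb'));X,ok=cloud(p)
print(viewer.recognise('stick_grip',p)[:2],viewer.recognise('rest',p)[:2])
save(p,'w8.png',1.25)
m=ok&(X[...,1]<-.25)&(X[...,1]>-.44)&(X[...,0]>.33)&(X[...,0]<.62)&(np.arange(400)[:,None]<285)
for n,lo,hi in [('handle',.055,.072),('bar',.0165,.0235),('nose',.0225,.030),('tray',.003,.030)]:
    P=X[m&(X[...,2]>lo)&(X[...,2]<hi)]
    if len(P)>20: print(n,len(P),rect(P),np.median(P[:,2]),P.mean(0))
E
```

```text
lane valve (array([-0.0094, -0.0711]), (34.463382720947266, 11.488923072814941), 88.55184936523438) 0.058236042650926904
lane valve (array([-0.0064, -0.1668]), (25.358205795288086, 12.10007095336914), 33.06242752075195) 0.05863943830408118
lane valve (array([-0.0096, -0.1254]), (11.418164253234863, 32.06101608276367), 2.232495069503784) 0.05826535413231672
[ 0.4655 -0.2559  0.2336]
[{'rect': [219.7, 114.8, 295.2, 258.8], 'score': 0.66}, {'rect': [348.7, 184.9, 636.8, 347.4], 'score': 0.59}] [{'rect': [199.2, 89.8, 311.0, 274.8], 'score': 0.64}]
handle 854 (array([ 0.4041, -0.3531]), (63.66758346557617, 18.312210083007812), 12.355205535888672) 0.06368871385058572 [ 0.4036 -0.3516  0.063 ]
bar 735 (array([ 0.4759, -0.3361]), (206.5711669921875, 18.34305191040039), 13.06486701965332) 0.020506802739466274 [ 0.4728 -0.3366  0.0204]
nose 175 (array([ 0.4754, -0.3329]), (206.3573760986328, 16.541255950927734), 11.54244613647461) 0.024564214464416954 [ 0.5063 -0.3243  0.025 ]
tray 8115 (array([ 0.4714, -0.3463]), (185.1018829345703, 268.9531555175781), 89.22283172607422) 0.005126434258454994 [ 0.4534 -0.3464  0.0079]
```

View pics/w8.png

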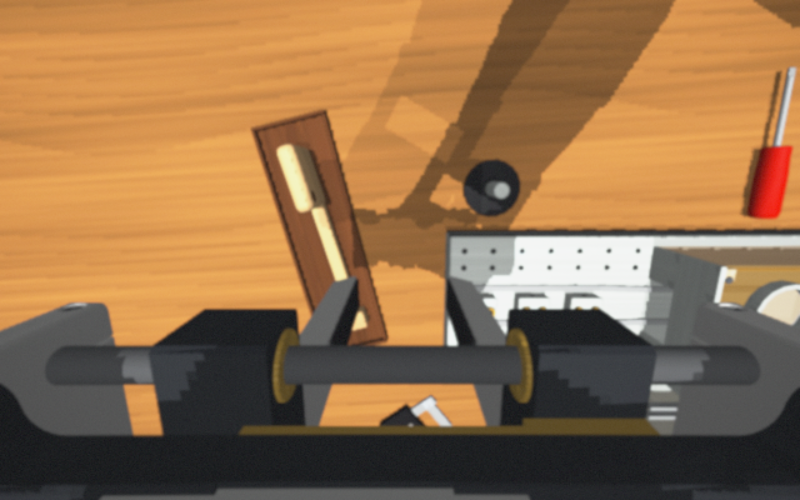

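Wrist picture: the stick is in its tray with the handle at (295,178) and the nose towards (360,322). The cover is at (490,187), and the three valves are in the lane at (490–585,305). To fit the wrist range for feeding, I'll turn the tool about half a turn.

Call:
{"name": "step_arm", "arguments": {"plan": [{"dx":0,"dy":0,"dz":0,"rx":0,"ry":0,"rz":0.0912,"claw":0.4},{"dx":0,"dy":0,"dz":0,"rx":0,"ry":0,"rz":0.0912,"claw":0.4},{"dx":0,"dy":0,"dz":0,"rx":0,"ry":0,"rz":0.0912,"claw":0.4},{"dx":0,"dy":0,"dz":0,"rx":0,"ry":0,"rz":0.0912,"claw":0.4},{"dx":0,"dy":0,"dz":0,"rx":0,"ry":0,"rz":0.0912,"claw":0.4},{"dx":0,"dy":0,"dz":0,"rx":0,"ry":0,"rz":0.0912,"claw":0.4},{"dx":0,"dy":0,"dz":0,"rx":0,"ry":0,"rz":0.0912,"claw":0.4},{"dx":0,"dy":0,"dz":0,"rx":0,"ry":0,"rz":0.0912,"claw":0.4},{"dx":0,"dy":0,"dz":0,"rx":0,"ry":0,"rz":0.0912,"claw":0.4},{"dx":0,"dy":0,"dz":0,"rx":0,"ry":0,"rz":0.0912,"claw":0.4}]}}

```text
time_s: 28.35
ee_pos: [0.4673, -0.2537, 0.2323]
eef_rot: [-3.141, -0.001, 1.643]
force: [0.6, -0.1, 0.3]
grip_width: 0.0564
grip_force: 0.0
```

Call:
{"name": "step_arm", "arguments": {"plan": [{"dx":0,"dy":0,"dz":0,"rx":0,"ry":0,"rz":0.0912,"claw":0.4},{"dx":0,"dy":0,"dz":0,"rx":0,"ry":0,"rz":0.0912,"claw":0.4},{"dx":0,"dy":0,"dz":0,"rx":0,"ry":0,"rz":0.0912,"claw":0.4},{"dx":0,"dy":0,"dz":0,"rx":0,"ry":0,"rz":0.0912,"claw":0.4},{"dx":0,"dy":0,"dz":0,"rx":0,"ry":0,"rz":0.0912,"claw":0.4},{"dx":0,"dy":0,"dz":0,"rx":0,"ry":0,"rz":0.0912,"claw":0.4},{"dx":0,"dy":0,"dz":0,"rx":0,"ry":0,"rz":0.0912,"claw":0.4},{"dx":0,"dy":0,"dz":0,"rx":0,"ry":0,"rz":0.0912,"claw":0.4},{"dx":0,"dy":0,"dz":0,"rx":0,"ry":0,"rz":0.0912,"claw":0.4},{"dx":0,"dy":0,"dz":0,"rx":0,"ry":0,"rz":0.0912,"claw":0.4}]}}

```text
time_s: 29.35
ee_pos: [0.4673, -0.2537, 0.2323]
eef_rot: [-3.141, 0.001, 0.211]
force: [-0.1, -0.6, 0.1]
grip_width: 0.0561
grip_force: 0.0
```

```bash
python3 lane.py; python3 mv.py W 0.4041 -0.3531 0.046 12.36
```

```text
lane valve (array([-0.0002, -0.0719]), (33.266807556152344, 28.752653121948242), 87.33836364746094) 0.05852753232998182
lane valve (array([-0.0008, -0.1249]), (28.845401763916016, 32.19678497314453), 0.04430437833070755) 0.05878877589348813
lane valve (array([-0.0007, -0.1788]), (27.978260040283203, 32.201995849609375), 0.09019051492214203) 0.05875667007384884
now [ 0.4673 -0.2538  0.2323] 0.20144334593366064 w 0.05683826546314707 target [ 0.4041 -0.3531  0.046 ] | dx -0.818 dy 0.847 dz 1.863 rz -0.0091
```

Call:
{"name": "step_arm", "arguments": {"plan": [{"dx":-0.273,"dy":0.282,"dz":0,"rx":0,"ry":0,"rz":-0.009,"claw":0.4},{"dx":-0.273,"dy":0.282,"dz":0,"rx":0,"ry":0,"rz":0,"claw":0.4},{"dx":-0.273,"dy":0.282,"dz":0,"rx":0,"ry":0,"rz":0,"claw":0.4},{"dx":0,"dy":0,"dz":0,"rx":0,"ry":0,"rz":0,"claw":0.4},{"dx":0,"dy":0,"dz":0,"rx":0,"ry":0,"rz":0,"claw":0.4}]}}

```text
time_s: 29.9
ee_pos: [0.4058, -0.3552, 0.2324]
eef_rot: [-3.141, 0.0, 0.231]
force: [0.3, 0.5, -1.0]
grip_width: 0.0563
grip_force: 0.0
```

```bash
cat > stick.py <<'E'
from look import *
p=cam('wrist');X,ok=cloud(p)
m=ok&(X[...,1]<-.25)&(X[...,1]>-.44)&(X[...,0]>.33)&(X[...,0]<.62)&(np.arange(400)[:,None]<290)
P=X[m&(abs(X[...,2]-.064)<.004)];print('handle',len(P),rect(P))
# bar + nose tops lit wood: use colour to leave tray out
im=p['img'].astype(int);w=(im[...,0]>im.max()*.55)
P=X[m&w&(X[...,2]>.014)&(X[...,2]<.03)];print('bar',len(P),rect(P),'ends',P[P[:,0].argmin()],P[P[:,0].argmax()])
N=P[P[:,2]>.0225];print('nose',len(N),rect(N))
T=X[m&(X[...,2]>.011)&(X[...,2]<.02)&~w];print('traywall',len(T),rect(T))
E
python3 stick.py;python3 mv.py W 0.4041 -0.3531 0.046 12.36
```

```text
handle 747 (array([ 0.4985, -0.3833]), (41.34397506713867, 257.57940673828125), 72.27054595947266)
bar 1481 (array([ 0.5239, -0.3302]), (174.8743438720703, 68.65506744384766), 29.15371322631836) ends [ 0.4336 -0.3423  0.0214] [ 0.6063 -0.3186  0.0146]
nose 367 (array([ 0.5063, -0.3319]), (145.8687744140625, 23.097036361694336), 13.633708000183105)
traywall 1359 (array([ 0.4812, -0.3815]), (268.41583251953125, 154.94639587402344), 9.167954444885254)
now [ 0.4062 -0.3546  0.2325] 0.23129806068340764 w 0.05637316215953439 target [ 0.4041 -0.3531  0.046 ] | dx -0.016 dy -0.020 dz 1.865 rz 0.0099
```

```bash
cat > stick.py <<'E'
from look import *
p=cam('wrist');X,ok=cloud(p)
a=np.radians(12.4);u=np.array([np.cos(a),np.sin(a)]);n=np.array([-u[1],u[0]]);g=np.array([.4041,-.3531])
A=(X[...,:2]-g)@u;B=(X[...,:2]-g)@n
m=ok&(np.arange(400)[:,None]<290)&(abs(B)<.02)
P=X[m&(abs(X[...,2]-.064)<.003)&(abs(A)<.05)];print('handle',len(P),rect(P))
d=m&(X[...,2]>.017)&(X[...,2]<.03)&(A>.05)&(A<.19)
print('bar',d.sum(),'lateral vs A:',[(round(x,3),round(np.median(B[d&(abs(A-x)<.008)]),4)) for x in np.arange(.06,.19,.016) if (d&(abs(A-x)<.008)).sum()>5],'front',A[d].max())
E
python3 stick.py
```

```text
handle 630 (array([ 0.404 , -0.3531]), (61.62936019897461, 16.83221435546875), 12.791064262390137)
bar 1346 lateral vs A: [(np.float64(0.06), np.float64(-0.0003)), (np.float64(0.076), np.float64(-0.0001)), (np.float64(0.092), np.float64(0.0001)), (np.float64(0.108), np.float64(0.0003)), (np.float64(0.124), np.float64(0.0005)), (np.float64(0.14), np.float64(-0.0005)), (np.float64(0.156), np.float64(-0.0003)), (np.float64(0.172), np.float64(-0.0001))] front 0.17830395472312105
```

Call:
{"name": "step_arm", "arguments": {"plan": [{"dx":-0.016,"dy":-0.02,"dz":0.3,"rx":0,"ry":0,"rz":0.0085,"claw":0.4},{"dx":0,"dy":0,"dz":0.35,"rx":0,"ry":0,"rz":0,"claw":0.4},{"dx":0,"dy":0,"dz":0.35,"rx":0,"ry":0,"rz":0,"claw":0.4},{"dx":0,"dy":0,"dz":0.35,"rx":0,"ry":0,"rz":0,"claw":0.4},{"dx":0,"dy":0,"dz":0.3,"rx":0,"ry":0,"rz":0,"claw":0.4},{"dx":0,"dy":0,"dz":0.215,"rx":0,"ry":0,"rz":0,"claw":0.4},{"dx":0,"dy":0,"dz":0,"rx":0,"ry":0,"rz":0,"claw":0.4}]}}

```text
time_s: 30.7
ee_pos: [0.4032, -0.3517, 0.0438]
eef_rot: [-3.138, 0.003, 0.218]
force: [0.5, 0.6, 1.2]
grip_width: 0.0562
grip_force: 0.0
```

Call:
{"name": "step_arm", "arguments": {"plan": [{"dx":0,"dy":0,"dz":0,"rx":0,"ry":0,"rz":0,"claw":1},{"dx":0,"dy":0,"dz":0,"rx":0,"ry":0,"rz":0,"claw":1},{"dx":0,"dy":0,"dz":0,"rx":0,"ry":0,"rz":0,"claw":1},{"dx":0,"dy":0,"dz":0,"rx":0,"ry":0,"rz":0,"claw":1},{"dx":0,"dy":0,"dz":0,"rx":0,"ry":0,"rz":0,"claw":1},{"dx":0,"dy":0,"dz":0,"rx":0,"ry":0,"rz":0,"claw":1}], "grip_force": 45}}

```text
time_s: 31.3
ee_pos: [0.4036, -0.3539, 0.0467]
eef_rot: [3.141, -0.0, 0.216]
force: [0.5, 0.7, 3.5]
grip_width: 0.0176
grip_force: 45.0
```

```bash
python3 mv.py S 0 -0.395 0.2 90; python3 -c "
from st import *
p=cam('top');print(viewer.recognise('mug',p)[:2],viewer.recognise('caliper',p)[:1],viewer.recognise('solvent',p)[:1])"
```

```text
now [ 0.4036 -0.3539  0.0467] 0.21555783944694773 w 0.01756412016704456 target [ 0.5362 -0.3962  0.2   ] | dx 1.205 dy 0.697 dz -1.533 rz -0.8233
[{'rect': [454.4, 158.0, 503.2, 191.6], 'score': 0.65}] [{'rect': [383.5, 130.7, 437.9, 160.2], 'score': 0.62}] []
```

Call:
{"name": "step_arm", "arguments": {"plan": [{"dx":0,"dy":0,"dz":-0.3,"rx":0,"ry":0,"rz":0,"claw":1},{"dx":0,"dy":0,"dz":-0.35,"rx":0,"ry":0,"rz":0,"claw":1},{"dx":0,"dy":0,"dz":-0.3,"rx":0,"ry":0,"rz":-0.05,"claw":1},{"dx":0,"dy":0,"dz":-0.3,"rx":0,"ry":0,"rz":-0.08,"claw":1},{"dx":0,"dy":0,"dz":-0.3,"rx":0,"ry":0,"rz":-0.08,"claw":1},{"dx":0,"dy":0,"dz":0,"rx":0,"ry":0,"rz":-0.08,"claw":1},{"dx":0,"dy":0,"dz":0,"rx":0,"ry":0,"rz":-0.08,"claw":1},{"dx":0,"dy":0,"dz":0,"rx":0,"ry":0,"rz":-0.08,"claw":1},{"dx":0,"dy":0,"dz":0,"rx":0,"ry":0,"rz":-0.08,"claw":1},{"dx":0,"dy":0,"dz":0,"rx":0,"ry":0,"rz":-0.08,"claw":1}]}}

```text
time_s: 32.5
ee_pos: [0.4034, -0.3537, 0.201]
eef_rot: [-3.141, -0.0, 1.179]
force: [0.1, 0.5, -0.5]
grip_width: 0.0179
grip_force: 45.0
```

Call:
{"name": "step_arm", "arguments": {"plan": [{"dx":0,"dy":0,"dz":0,"rx":0,"ry":0,"rz":-0.08,"claw":1},{"dx":0,"dy":0,"dz":0,"rx":0,"ry":0,"rz":-0.08,"claw":1},{"dx":0,"dy":0,"dz":0,"rx":0,"ry":0,"rz":-0.053,"claw":1},{"dx":-0.085,"dy":0.337,"dz":0,"rx":0,"ry":0,"rz":0,"claw":1},{"dx":-0.085,"dy":0.337,"dz":0,"rx":0,"ry":0,"rz":0,"claw":1},{"dx":-0.085,"dy":0.337,"dz":0,"rx":0,"ry":0,"rz":0,"claw":1},{"dx":-0.085,"dy":0.337,"dz":0,"rx":0,"ry":0,"rz":0,"claw":1},{"dx":0,"dy":0,"dz":0,"rx":0,"ry":0,"rz":0,"claw":1},{"dx":0,"dy":0,"dz":0,"rx":0,"ry":0,"rz":0,"claw":1},{"dx":0,"dy":0,"dz":0,"rx":0,"ry":0,"rz":0,"claw":1}]}}

```text
time_s: 33.5
ee_pos: [0.5352, -0.396, 0.2013]
eef_rot: [-3.141, -0.0, 1.508]
force: [0.2, -0.0, -1.1]
grip_width: 0.0178
grip_force: 45.0
```

```bash
cat > bar.py <<'E'
from look import *
o=telemetry.get_obs();p=cam('wrist');X,ok=cloud(p);R=Ro.from_euler('xyz',o['eef_rot']).as_matrix()
T=(X-o['ee_pos'])@R   # tool frame: x to the nose, z down; underside at +.042
d=ok&(abs(T[...,1])<.022)&(T[...,2]>.0)&(T[...,2]<.05)&(T[...,0]>.04)&(T[...,0]<.2)
for x in np.arange(.05,.19,.016):
    q=d&(abs(T[...,0]-x)<.008)
    if q.sum()>8:print(round(x,3),q.sum(),'lat',np.median(T[q][:,1]).round(4),'top z',np.median(T[q][:,2]).round(4))
print('front',np.percentile(T[d][:,0],99.5) if d.any() else None)
E
python3 bar.py; python3 mv.py S 0 -0.395 0.087 90; python3 lane.py
```

```text
0.05 483 lat 0.0005 top z 0.0263
0.066 523 lat 0.0006 top z 0.0263
0.082 578 lat 0.0012 top z 0.0263
0.098 598 lat 0.0009 top z 0.0264
0.114 629 lat 0.0006 top z 0.0264
0.13 683 lat 0.0006 top z 0.0264
0.146 228 lat 0.0007 top z 0.0264
front 0.14286655073445778
now [ 0.5352 -0.3961  0.2017] 1.508020680783094 w 0.018038479149968693 target [ 0.5362 -0.3962  0.087 ] | dx -0.001 dy 0.010 dz 1.147 rz -0.0005
```

Call:
{"name": "step_arm", "arguments": {"plan": [{"dx":0,"dy":0,"dz":0.3,"rx":0,"ry":0,"rz":0,"claw":1},{"dx":0,"dy":0,"dz":0.3,"rx":0,"ry":0,"rz":0,"claw":1},{"dx":0,"dy":0,"dz":0.3,"rx":0,"ry":0,"rz":0,"claw":1},{"dx":0,"dy":0,"dz":0.25,"rx":0,"ry":0,"rz":0,"claw":1},{"dx":0,"dy":0,"dz":0,"rx":0,"ry":0,"rz":0,"claw":1},{"dx":0,"dy":0,"dz":0,"rx":0,"ry":0,"rz":0,"claw":1}]}}

```text
time_s: 34.2
ee_pos: [0.5359, -0.3964, 0.0876]
eef_rot: [3.141, 0.001, 1.508]
force: [-0.2, -0.6, -0.8]
grip_width: 0.0174
grip_force: 45.0
```

```bash
python3 bar.py|tail -2; python3 mv.py S 0 -0.114 0.0863 90; python3 - <<'E'
from look import *
p=cam('top');save(p,'top1.png',1);X,ok=cloud(p);S=toS(X);print('tab',tab(X,ok)[2])
cr=p['img'][150:270,220:440,::-1];cv2.imwrite('pics/c9.png',cv2.resize(cr,None,fx=3.6,fy=3.6,interpolation=cv2.INTER_CUBIC))
E
```

```text
0.146 234 lat 0.0007 top z 0.0265
front 0.14285667128675475
now [ 0.5363 -0.3966  0.0883] 1.5082344746541483 w 0.01738538598095432 target [ 0.5536 -0.1158  0.0863] | dx 2.814 dy -0.002 dz 0.020 rz -0.0004
tab [0.0698 0.0945 0.1647]
```

View pics/c9.png

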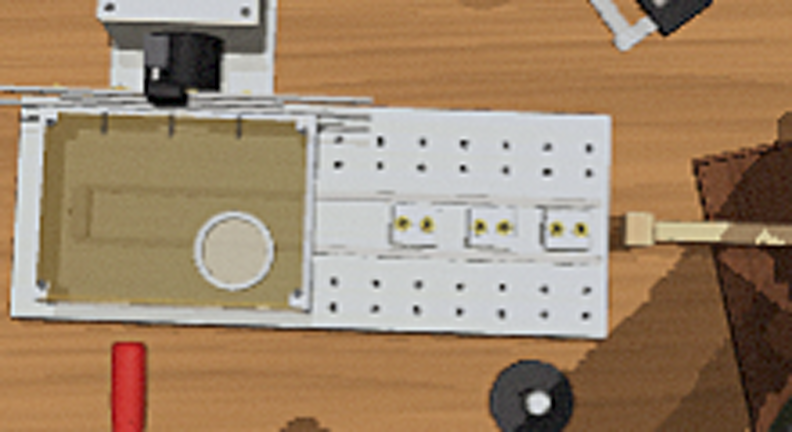

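The crop shows the three valves in the lane at x=414/491/567, with the stick nose at (640,228) in line behind them. The tab stands at the middle mark, which is the blind stop. I'll push now.

Call:
{"name": "step_arm", "arguments": {"plan": [{"dx":0.14,"dy":0,"dz":0.015,"rx":0,"ry":0,"rz":0,"claw":1},{"dx":0.14,"dy":0,"dz":0,"rx":0,"ry":0,"rz":0,"claw":1},{"dx":0.14,"dy":0,"dz":0,"rx":0,"ry":0,"rz":0,"claw":1},{"dx":0.14,"dy":0,"dz":0,"rx":0,"ry":0,"rz":0,"claw":1},{"dx":0.14,"dy":0,"dz":0,"rx":0,"ry":0,"rz":0,"claw":1},{"dx":0.14,"dy":0,"dz":0,"rx":0,"ry":0,"rz":0,"claw":1},{"dx":0.14,"dy":0,"dz":0,"rx":0,"ry":0,"rz":0,"claw":1},{"dx":0.14,"dy":0,"dz":0,"rx":0,"ry":0,"rz":0,"claw":1},{"dx":0.14,"dy":0,"dz":0,"rx":0,"ry":0,"rz":0,"claw":1}]}}

```text
time_s: 35.2
ee_pos: [0.5438, -0.2692, 0.0849]
eef_rot: [3.142, 0.0, 1.508]
force: [-0.2, -1.5, 1.1]
grip_width: 0.018
grip_force: 45.0
```

```bash
cat > row.py <<'E'
from look import *
import sys
for n in sys.argv[2:]:
    p=cam(n);c=proj(p,toW(np.array([[0,-.02,.05]])))[0].astype(int)
    pts=np.array([[x,y,.062] for y in (-.21,.19) for x in (-.075,.075)]);q=proj(p,toW(pts));l,t=np.maximum(q.min(0).astype(int)-5,0);r,b=q.max(0).astype(int)+5
    cr=p['img'][t:b,l:r,::-1];f=min(790/cr.shape[1],590/cr.shape[0]);cv2.imwrite('pics/%s_%s.png'%(sys.argv[1],n),cv2.resize(cr,None,fx=f,fy=f,interpolation=cv2.INTER_CUBIC))
    print(n,'crop',l,t,f,'places px',((proj(p,toW(np.array([[0,.144,.062],[0,.112,.062],[0,.08,.062],[0,.16,.058]])))-[l,t])*f).round(0).tolist())
E
python3 lane.py; python3 mv.py S 0 -0.114 0.0863 90
```

```text
lane valve (array([ 0.0005, -0.1669]), (13.968267440795898, 85.58050537109375), 0.03736286610364914) 0.058574617214154405
now [ 0.544  -0.2674  0.0848] 1.509521525901783 w 0.017704399119909647 target [ 0.5536 -0.1158  0.0863] | dx 1.519 dy 0.003 dz -0.015 rz 0.0005
```

Call:
{"name": "step_arm", "arguments": {"plan": [{"dx":0.14,"dy":0,"dz":0,"rx":0,"ry":0,"rz":0,"claw":1},{"dx":0.14,"dy":0,"dz":0,"rx":0,"ry":0,"rz":0,"claw":1},{"dx":0.14,"dy":0,"dz":0,"rx":0,"ry":0,"rz":0,"claw":1},{"dx":0.14,"dy":0,"dz":0,"rx":0,"ry":0,"rz":0,"claw":1},{"dx":0.14,"dy":0,"dz":0,"rx":0,"ry":0,"rz":0,"claw":1},{"dx":0.14,"dy":0,"dz":0,"rx":0,"ry":0,"rz":0,"claw":1},{"dx":0.14,"dy":0,"dz":0,"rx":0,"ry":0,"rz":0,"claw":1},{"dx":0.14,"dy":0,"dz":0,"rx":0,"ry":0,"rz":0,"claw":1},{"dx":0.14,"dy":0,"dz":0,"rx":0,"ry":0,"rz":0,"claw":1}]}}

```text
time_s: 36.15
ee_pos: [0.5517, -0.1434, 0.0848]
eef_rot: [-3.142, 0.0, 1.508]
force: [0.0, -1.1, -0.5]
grip_width: 0.0181
grip_force: 45.0
```

Call:
{"name": "step_arm", "arguments": {"plan": [{"dx":0.07,"dy":0,"dz":0,"rx":0,"ry":0,"rz":0,"claw":1},{"dx":0.07,"dy":0,"dz":0,"rx":0,"ry":0,"rz":0,"claw":1},{"dx":0.05,"dy":0,"dz":0,"rx":0,"ry":0,"rz":0,"claw":1},{"dx":0,"dy":0,"dz":0,"rx":0,"ry":0,"rz":0,"claw":1}]}}

```text
time_s: 36.55
ee_pos: [0.5528, -0.1252, 0.0848]
eef_rot: [-3.141, -0.0, 1.509]
force: [0.4, 0.5, -0.9]
grip_width: 0.0177
grip_force: 45.0
```

```bash
python3 mv.py S 0 -0.114 0.0863 90; python3 bar.py|tail -3; python3 row.py r1 top
```

```text
now [ 0.5528 -0.1252  0.0848] 1.508769526136991 w 0.017725635592919863 target [ 0.5536 -0.1158  0.0863] | dx 0.094 dy 0.002 dz -0.015 rz -0.0000
0.114 1734 lat 0.0 top z 0.0412
0.13 1790 lat 0.0 top z 0.0406
front 0.134644404623901
top crop 224 172 4.647058823529412 places px [[116.0, 167.0], [175.0, 169.0], [234.0, 171.0], [88.0, 166.0]]
```

View pics/r1_top.png

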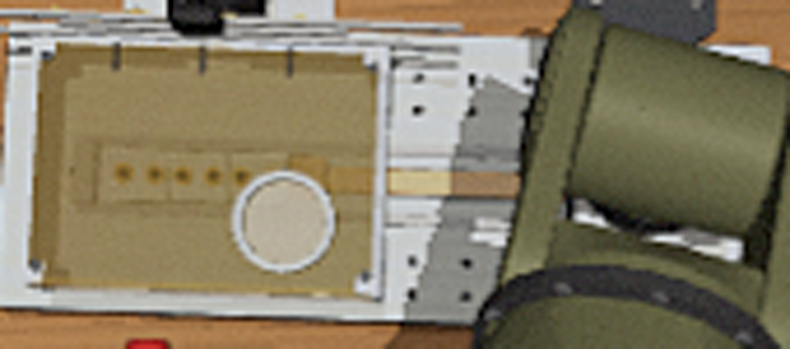

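The crop shows the three valves closed up in the chamber, first valve at x 105–167, with a gap of roughly 1 cm to the stop. I'll creep the rest.

Call:
{"name": "step_arm", "arguments": {"plan": [{"dx":0.025,"dy":0,"dz":0,"rx":0,"ry":0,"rz":0,"claw":1},{"dx":0.025,"dy":0,"dz":0,"rx":0,"ry":0,"rz":0,"claw":1},{"dx":0.025,"dy":0,"dz":0,"rx":0,"ry":0,"rz":0,"claw":1},{"dx":0,"dy":0,"dz":0,"rx":0,"ry":0,"rz":0,"claw":1}]}}

```text
time_s: 37.05
ee_pos: [0.5533, -0.1179, 0.0848]
eef_rot: [-3.142, -0.0, 1.509]
force: [-0.5, -1.0, -0.9]
grip_width: 0.0179
grip_force: 45.0
```

Call:
{"name": "step_arm", "arguments": {"plan": [{"dx":0.01,"dy":0,"dz":0,"rx":0,"ry":0,"rz":0,"claw":1},{"dx":0.01,"dy":0,"dz":0,"rx":0,"ry":0,"rz":0,"claw":1},{"dx":0,"dy":0,"dz":0,"rx":0,"ry":0,"rz":0,"claw":1}]}}

```text
time_s: 37.35
ee_pos: [0.5534, -0.116, 0.0848]
eef_rot: [3.142, -0.0, 1.508]
force: [1.0, -0.3, -0.5]
grip_width: 0.0177
grip_force: 45.0
```

```bash
python3 mv.py S 0 -0.114 0.0863 90
```

```text
now [ 0.5534 -0.116   0.0848] 1.508492863142176 w 0.017674746870977674 target [ 0.5536 -0.1158  0.0863] | dx 0.003 dy 0.002 dz -0.015 rz -0.0002
```

Still no contact force, so I'll continue in 1 mm steps.

Call:
{"name": "step_arm", "arguments": {"plan": [{"dx":0.01,"dy":0,"dz":0,"rx":0,"ry":0,"rz":0,"claw":1},{"dx":0.01,"dy":0,"dz":0,"rx":0,"ry":0,"rz":0,"claw":1},{"dx":0,"dy":0,"dz":0,"rx":0,"ry":0,"rz":0,"claw":1}]}}

```text
time_s: 37.65
ee_pos: [0.5536, -0.1151, 0.0851]
eef_rot: [3.141, 0.002, 1.508]
force: [-0.9, -8.8, 1.4]
grip_width: 0.0179
grip_force: 45.0
```

Call:
{"name": "step_arm", "arguments": {"plan": [{"dx":0.01,"dy":0,"dz":0,"rx":0,"ry":0,"rz":0,"claw":1},{"dx":0,"dy":0,"dz":0,"rx":0,"ry":0,"rz":0,"claw":1}]}}

```text
time_s: 37.85
ee_pos: [0.5538, -0.115, 0.0854]
eef_rot: [3.14, 0.003, 1.508]
force: [-1.3, -14.2, 2.5]
grip_width: 0.0175
grip_force: 45.0
```

Call:
{"name": "step_arm", "arguments": {"plan": [{"dx":0.01,"dy":0,"dz":0,"rx":0,"ry":0,"rz":0,"claw":1},{"dx":0,"dy":0,"dz":0,"rx":0,"ry":0,"rz":0,"claw":1}]}}

```text
time_s: 38.05
ee_pos: [0.554, -0.1149, 0.0857]
eef_rot: [3.14, 0.004, 1.508]
force: [-2.1, -20.7, 3.2]
grip_width: 0.0173
grip_force: 45.0
```

The row is hard against the stop: force is rising at the predicted position. I'll withdraw straight back, then look.

Call:
{"name": "step_arm", "arguments": {"plan": [{"dx":-0.04,"dy":0,"dz":0,"rx":0,"ry":0,"rz":0,"claw":1},{"dx":-0.2,"dy":0,"dz":0,"rx":0,"ry":0,"rz":0,"claw":1},{"dx":-0.3,"dy":0,"dz":0,"rx":0,"ry":0,"rz":0,"claw":1},{"dx":-0.35,"dy":0,"dz":0,"rx":0,"ry":0,"rz":0,"claw":1},{"dx":-0.35,"dy":0,"dz":0,"rx":0,"ry":0,"rz":0,"claw":1},{"dx":-0.35,"dy":0,"dz":0,"rx":0,"ry":0,"rz":0,"claw":1},{"dx":-0.35,"dy":0,"dz":0,"rx":0,"ry":0,"rz":0,"claw":1},{"dx":-0.35,"dy":0,"dz":0,"rx":0,"ry":0,"rz":0,"claw":1},{"dx":-0.35,"dy":0,"dz":0,"rx":0,"ry":0,"rz":0,"claw":1},{"dx":-0.2,"dy":0,"dz":0,"rx":0,"ry":0,"rz":0,"claw":1}]}}

```text
time_s: 39.05
ee_pos: [0.5353, -0.3978, 0.0845]
eef_rot: [-3.142, -0.0, 1.507]
force: [-0.3, 0.0, -0.1]
grip_width: 0.0177
grip_force: 45.0
```

Call:
{"name": "step_arm", "arguments": {"plan": [{"dx":0,"dy":0,"dz":-0.3,"rx":0,"ry":0,"rz":0,"claw":1},{"dx":0,"dy":0,"dz":-0.35,"rx":0,"ry":0,"rz":0,"claw":1},{"dx":0,"dy":0,"dz":-0.35,"rx":0,"ry":0,"rz":0,"claw":1},{"dx":0,"dy":0,"dz":-0.15,"rx":0,"ry":0,"rz":0,"claw":1},{"dx":0,"dy":0,"dz":0,"rx":0,"ry":0,"rz":0,"claw":1},{"dx":0,"dy":0,"dz":0,"rx":0,"ry":0,"rz":0,"claw":1}]}}

```text
time_s: 39.65
ee_pos: [0.5356, -0.3952, 0.1979]
eef_rot: [-3.14, -0.001, 1.509]
force: [-0.3, -0.0, -1.7]
grip_width: 0.0177
grip_force: 45.0
```

```bash
python3 bar.py|tail -3; python3 row.py r2 top; python3 mv.py W 0.4041 -0.3531 0.047 102.5; python3 -c "
from look import *
p=cam('top');X,ok=cloud(p);print(tab(X,ok)[2])"
```

```text
0.13 688 lat 0.0006 top z 0.0264
0.146 230 lat 0.0007 top z 0.0263
front 0.1428461499614908
top crop 224 172 4.647058823529412 places px [[116.0, 167.0], [175.0, 169.0], [234.0, 171.0], [88.0, 166.0]]
now [ 0.5355 -0.3952  0.1974] 1.5085026155550096 w 0.017506148977815862 target [ 0.4041 -0.3531  0.047 ] | dx 0.338 dy -1.338 dz 1.504 rz -0.1785
[0.0703 0.095  0.165 ]
```

View pics/r2_top.png

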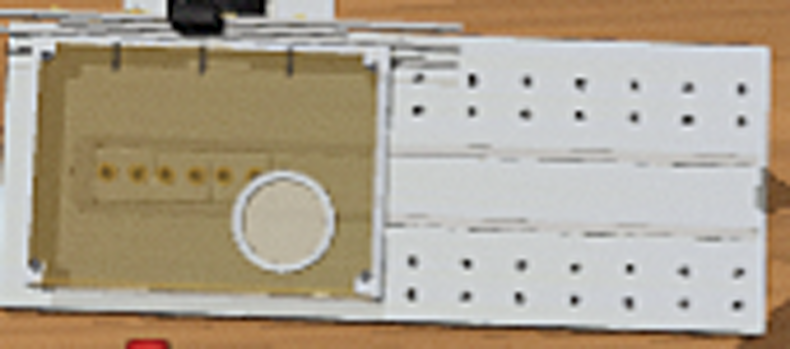

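The crop shows six ports evenly spaced at x=108–253 and the row flush with the stop at x≈95. The tab is still on blind. Now I'll return the stick to its tray.

Call:
{"name": "step_arm", "arguments": {"plan": [{"dx":0.0845,"dy":-0.3345,"dz":0,"rx":0,"ry":0,"rz":0,"claw":1},{"dx":0.0845,"dy":-0.3345,"dz":0,"rx":0,"ry":0,"rz":0,"claw":1},{"dx":0.0845,"dy":-0.3345,"dz":0,"rx":0,"ry":0,"rz":0,"claw":1},{"dx":0.0845,"dy":-0.3345,"dz":0,"rx":0,"ry":0,"rz":0,"claw":1},{"dx":0,"dy":0,"dz":0,"rx":0,"ry":0,"rz":0.0822,"claw":1},{"dx":0,"dy":0,"dz":0,"rx":0,"ry":0,"rz":0.0822,"claw":1},{"dx":0,"dy":0,"dz":0,"rx":0,"ry":0,"rz":0.0822,"claw":1},{"dx":0,"dy":0,"dz":0,"rx":0,"ry":0,"rz":0.0822,"claw":1},{"dx":0,"dy":0,"dz":0,"rx":0,"ry":0,"rz":0.0822,"claw":1},{"dx":0,"dy":0,"dz":0,"rx":0,"ry":0,"rz":0.0822,"claw":1}]}}

```text
time_s: 40.8
ee_pos: [0.4042, -0.3533, 0.1987]
eef_rot: [-3.14, 0.0, 0.728]
force: [-0.4, 0.1, -1.5]
grip_width: 0.018
grip_force: 45.0
```

Call:
{"name": "step_arm", "arguments": {"plan": [{"dx":0,"dy":0,"dz":0,"rx":0,"ry":0,"rz":0.0822,"claw":1},{"dx":0,"dy":0,"dz":0,"rx":0,"ry":0,"rz":0.0822,"claw":1},{"dx":0,"dy":0,"dz":0,"rx":0,"ry":0,"rz":0.0822,"claw":1},{"dx":0,"dy":0,"dz":0,"rx":0,"ry":0,"rz":0.0822,"claw":1},{"dx":0,"dy":0,"dz":0.3,"rx":0,"ry":0,"rz":0,"claw":1},{"dx":0,"dy":0,"dz":0.35,"rx":0,"ry":0,"rz":0,"claw":1},{"dx":0,"dy":0,"dz":0.35,"rx":0,"ry":0,"rz":0,"claw":1},{"dx":0,"dy":0,"dz":0,"rx":0,"ry":0,"rz":0,"claw":1},{"dx":0,"dy":0,"dz":0,"rx":0,"ry":0,"rz":0,"claw":1}]}}

```text
time_s: 41.7
ee_pos: [0.4045, -0.3535, 0.1]
eef_rot: [-3.141, 0.001, 0.217]
force: [0.2, -0.6, -1.5]
grip_width: 0.0177
grip_force: 45.0
```

```bash
python3 mv.py W 0.4041 -0.3531 0.0475 12.5
```

```text
now [ 0.4045 -0.3535  0.1   ] 0.21724802691456047 w 0.017694553806989036 target [ 0.4041 -0.3531  0.0475] | dx -0.003 dy -0.005 dz 0.525 rz -0.0006
```

Call:
{"name": "step_arm", "arguments": {"plan": [{"dx":0,"dy":0,"dz":0.25,"rx":0,"ry":0,"rz":0,"claw":1},{"dx":0,"dy":0,"dz":0.2,"rx":0,"ry":0,"rz":0,"claw":1},{"dx":0,"dy":0,"dz":0.075,"rx":0,"ry":0,"rz":0,"claw":1},{"dx":0,"dy":0,"dz":0,"rx":0,"ry":0,"rz":0,"claw":1},{"dx":0,"dy":0,"dz":0,"rx":0,"ry":0,"rz":0,"claw":1},{"dx":0,"dy":0,"dz":0,"rx":0,"ry":0,"rz":0,"claw":0.6},{"dx":0,"dy":0,"dz":0,"rx":0,"ry":0,"rz":0,"claw":0.5},{"dx":0,"dy":0,"dz":0,"rx":0,"ry":0,"rz":0,"claw":0.5},{"dx":0,"dy":0,"dz":0,"rx":0,"ry":0,"rz":0,"claw":0.5}]}}

```text
time_s: 42.6
ee_pos: [0.4046, -0.3536, 0.0476]
eef_rot: [3.141, -0.0, 0.217]
force: [0.0, -0.6, -1.3]
grip_width: 0.0455
grip_force: 0.0
```

Call:
{"name": "step_arm", "arguments": {"plan": [{"dx":0,"dy":0,"dz":-0.25,"rx":0,"ry":0,"rz":0,"claw":0.5},{"dx":0,"dy":0,"dz":-0.4,"rx":0,"ry":0,"rz":0,"claw":0.5},{"dx":0,"dy":0,"dz":-0.4,"rx":0,"ry":0,"rz":0,"claw":0.5},{"dx":0,"dy":0,"dz":-0.4,"rx":0,"ry":0,"rz":0,"claw":0.5},{"dx":0,"dy":0,"dz":-0.4,"rx":0,"ry":0,"rz":0,"claw":0.5},{"dx":0,"dy":0,"dz":0,"rx":0,"ry":0,"rz":0,"claw":0.5}]}}

```text
time_s: 43.2
ee_pos: [0.4057, -0.3547, 0.2378]
eef_rot: [3.134, -0.005, 0.217]
force: [0.8, -0.2, 0.2]
grip_width: 0.047
grip_force: 0.0
```

```bash
python3 stick.py; python3 mv.py W 0.4316 -0.149 0.2 12.5
```

```text
handle 618 (array([ 0.4053, -0.3535]), (61.365928649902344, 16.00882339477539), 12.60321044921875)
bar 1354 lateral vs A: [(np.float64(0.06), np.float64(-0.0014)), (np.float64(0.076), np.float64(-0.0015)), (np.float64(0.092), np.float64(-0.0015)), (np.float64(0.108), np.float64(-0.0015)), (np.float64(0.124), np.float64(-0.0015)), (np.float64(0.14), np.float64(-0.0016)), (np.float64(0.156), np.float64(-0.0016)), (np.float64(0.172), np.float64(-0.0004))] front 0.17922963764931632
now [ 0.405  -0.3541  0.2346] 0.21721574563644586 w 0.046999144996465576 target [ 0.4316 -0.149   0.2   ] | dx 0.701 dy -1.945 dz 0.346 rz -0.0006
```

Call:
{"name": "step_arm", "arguments": {"plan": [{"dx":0.117,"dy":-0.324,"dz":0,"rx":0,"ry":0,"rz":0,"claw":0.4},{"dx":0.117,"dy":-0.324,"dz":0,"rx":0,"ry":0,"rz":0,"claw":0.4},{"dx":0.117,"dy":-0.324,"dz":0,"rx":0,"ry":0,"rz":0,"claw":0.4},{"dx":0.117,"dy":-0.324,"dz":0,"rx":0,"ry":0,"rz":0,"claw":0.4},{"dx":0.117,"dy":-0.324,"dz":0,"rx":0,"ry":0,"rz":0,"claw":0.4},{"dx":0.117,"dy":-0.324,"dz":0,"rx":0,"ry":0,"rz":0,"claw":0.4},{"dx":0,"dy":0,"dz":0,"rx":0,"ry":0,"rz":0,"claw":0.4},{"dx":0,"dy":0,"dz":0,"rx":0,"ry":0,"rz":0,"claw":0.4}]}}

```text
time_s: 44.05
ee_pos: [0.4309, -0.1483, 0.2314]
eef_rot: [-3.141, 0.001, 0.219]
force: [-0.5, -0.3, 0.9]
grip_width: 0.0563
grip_force: 0.0
```

```bash
cat > knob.py <<'E'
from look import *
p=cam('wrist');X,ok=cloud(p)
m=ok&(np.arange(400)[:,None]<290)&(np.hypot(X[...,0]-.43,X[...,1]+.15)<.05)
k=X[m&(X[...,2]>.044)];print('knob top',len(k),cv2.minEnclosingCircle((k[:,:2]*1000).astype(np.float32)),k.mean(0),k[:,2].max())
f=X[m&(X[...,2]>.0055)&(X[...,2]<.014)];print('flange',len(f),cv2.minEnclosingCircle((f[:,:2]*1000).astype(np.float32)),np.median(f[:,2]))
E
python3 knob.py; python3 mv.py W 0.431 -0.149 0.0365 12.5
```

```text
knob top 10298 ((448.1811218261719, -144.6183319091797), 41.34333801269531) [ 0.4531 -0.1452  0.3   ] 0.3382019263022254
flange 1339 ((427.787109375, -155.99752807617188), 30.876056671142578) 0.010643372890174758
now [ 0.4309 -0.1489  0.2315] 0.21753332079490018 w 0.056611670076322056 target [ 0.431  -0.149   0.0365] | dx 0.000 dy 0.002 dz 1.950 rz -0.0004
```

```bash
sed -i 's/(X\[...,2\]>.044)\]/(X[...,2]>.045)\&(X[...,2]<.06)]/' knob.py; python3 knob.py; python3 mv.py W 0.4278 -0.156 0.0365 12.5
```

```text
knob top 117 ((427.9786376953125, -156.00994873046875), 7.632573127746582) [ 0.428  -0.1559  0.0485] 0.05128906740580107
flange 1348 ((427.9508972167969, -155.89981079101562), 30.85858726501465) 0.010604564948539145
now [ 0.4309 -0.1492  0.2317] 0.21672922762192814 w 0.05624293785719133 target [ 0.4278 -0.156   0.0365] | dx -0.045 dy 0.060 dz 1.952 rz -0.0009
```

Call:
{"name": "step_arm", "arguments": {"plan": [{"dx":-0.044,"dy":0.06,"dz":0.3,"rx":0,"ry":0,"rz":0,"claw":0.4},{"dx":0,"dy":0,"dz":0.35,"rx":0,"ry":0,"rz":0,"claw":0.4},{"dx":0,"dy":0,"dz":0.35,"rx":0,"ry":0,"rz":0,"claw":0.4},{"dx":0,"dy":0,"dz":0.35,"rx":0,"ry":0,"rz":0,"claw":0.4},{"dx":0,"dy":0,"dz":0.35,"rx":0,"ry":0,"rz":0,"claw":0.4},{"dx":0,"dy":0,"dz":0.24,"rx":0,"ry":0,"rz":0,"claw":0.4},{"dx":0,"dy":0,"dz":0,"rx":0,"ry":0,"rz":0,"claw":0.4},{"dx":0,"dy":0,"dz":0,"rx":0,"ry":0,"rz":0,"claw":0.4}]}}

```text
time_s: 44.95
ee_pos: [0.4281, -0.1561, 0.0387]
eef_rot: [-3.141, 0.0, 0.216]
force: [0.8, -0.2, 0.3]
grip_width: 0.0561
grip_force: 0.0
```

Call:
{"name": "step_arm", "arguments": {"plan": [{"dx":0,"dy":0,"dz":0,"rx":0,"ry":0,"rz":0,"claw":1},{"dx":0,"dy":0,"dz":0,"rx":0,"ry":0,"rz":0,"claw":1},{"dx":0,"dy":0,"dz":0,"rx":0,"ry":0,"rz":0,"claw":1},{"dx":0,"dy":0,"dz":0,"rx":0,"ry":0,"rz":0,"claw":1},{"dx":0,"dy":0,"dz":0,"rx":0,"ry":0,"rz":0,"claw":1},{"dx":0,"dy":0,"dz":0,"rx":0,"ry":0,"rz":0,"claw":1}], "grip_force": 30}}

```text
time_s: 45.55
ee_pos: [0.4282, -0.1554, 0.0384]
eef_rot: [3.141, -0.0, 0.217]
force: [-0.0, -0.1, 2.4]
grip_width: 0.0154
grip_force: 30.0
```

```bash
python3 mv.py S -0.028 0.0495 0.165 0
```

```text
now [ 0.4282 -0.1554  0.0384] 0.21733443519109752 w 0.015389345835424608 target [0.5358 0.0491 0.165 ] | dx 1.492 dy -1.765 dz -1.266 rz 0.1778
```

Call:
{"name": "step_arm", "arguments": {"plan": [{"dx":0,"dy":0,"dz":-0.25,"rx":0,"ry":0,"rz":0,"claw":1},{"dx":0,"dy":0,"dz":-0.35,"rx":0,"ry":0,"rz":0,"claw":1},{"dx":0,"dy":0,"dz":-0.35,"rx":0,"ry":0,"rz":0,"claw":1},{"dx":0,"dy":0,"dz":-0.35,"rx":0,"ry":0,"rz":0,"claw":1},{"dx":0,"dy":0,"dz":-0.35,"rx":0,"ry":0,"rz":0,"claw":1},{"dx":0,"dy":0,"dz":-0.35,"rx":0,"ry":0,"rz":0,"claw":1},{"dx":0.25,"dy":-0.29,"dz":0,"rx":0,"ry":0,"rz":0,"claw":1},{"dx":0.25,"dy":-0.29,"dz":0,"rx":0,"ry":0,"rz":0,"claw":1},{"dx":0,"dy":0,"dz":0,"rx":0,"ry":0,"rz":0,"claw":1},{"dx":0,"dy":0,"dz":0,"rx":0,"ry":0,"rz":0,"claw":1}]}}

```text
time_s: 46.55
ee_pos: [0.4644, -0.0876, 0.2381]
eef_rot: [-3.141, 0.001, 0.219]
force: [-0.6, -0.8, -1.1]
grip_width: 0.0153
grip_force: 30.0
```

```bash
python3 - <<'E'
from look import *
p=cam('wrist');X,ok=cloud(p);S=toS(X)
d=ok&(abs(S[...,2]-.132)<.003)&(np.hypot(S[...,0]+.028,S[...,1]-.05)<.033)
P=S[d];print(len(P))
if len(P)>40:
    r=least_squares(lambda q:np.hypot(P[:,0]-q[0],P[:,1]-q[1])-q[2],[-.028,.05,.024],loss='soft_l1',f_scale=.002);print('collar in S',r.x,'world',toW(np.r_[r.x[:2],.132]),P[:,2].mean(),np.ptp(P,axis=0))
    print(cv2.minEnclosingCircle((P[:,:2]*1000).astype(np.float32)))
o=telemetry.get_obs();R=Ro.from_euler('xyz',o['eef_rot']).as_matrix();T=(X-o['ee_pos'])@R
f=ok&(abs(T[...,2]-.026-.002)<.006)&(np.hypot(T[...,0],T[...,1])<.036);Q=T[f&(np.arange(400)[:,None]<300)];k=np.linalg.lstsq(np.c_[Q[:,:2],np.ones(len(Q))],Q[:,2],rcond=None)[0];print('flange in tool',len(Q),'tilt',k,Q.min(0),Q.max(0))
E
python3 mv.py S -0.028 0.0495 0.1654 0
```

```text
886
collar in S [-0.0281  0.0489  0.0238] world [0.5357 0.0486 0.132 ] 0.13204987435893456 [0.0523 0.0517 0.0054]
((-28.018442153930664, 49.6842041015625), 26.310644149780273)
flange in tool 2869 tilt [ 0.0056 -0.0024  0.0278] [-0.0308 -0.031   0.0222] [0.0307 0.0304 0.0324]
now [ 0.4642 -0.0882  0.2381] 0.2177357282482193 w 0.01548958554152789 target [0.5358 0.0491 0.1654] | dx 0.996 dy -1.186 dz 0.727 rz 0.1781
```

Call:
{"name": "step_arm", "arguments": {"plan": [{"dx":0.249,"dy":-0.296,"dz":0,"rx":0,"ry":0,"rz":0,"claw":1},{"dx":0.249,"dy":-0.296,"dz":0,"rx":0,"ry":0,"rz":0,"claw":1},{"dx":0.249,"dy":-0.296,"dz":0,"rx":0,"ry":0,"rz":0,"claw":1},{"dx":0.249,"dy":-0.296,"dz":0,"rx":0,"ry":0,"rz":0,"claw":1},{"dx":0,"dy":0,"dz":0.2,"rx":0,"ry":0,"rz":0,"claw":1},{"dx":0,"dy":0,"dz":0.2,"rx":0,"ry":0,"rz":0,"claw":1},{"dx":0,"dy":0,"dz":0.2,"rx":0,"ry":0,"rz":0,"claw":1},{"dx":0,"dy":0,"dz":0,"rx":0,"ry":0,"rz":0,"claw":1},{"dx":0,"dy":0,"dz":0,"rx":0,"ry":0,"rz":0,"claw":1}]}}

```text
time_s: 47.5
ee_pos: [0.5363, 0.0483, 0.1788]
eef_rot: [3.142, 0.0, 0.216]
force: [0.9, 0.7, -0.5]
grip_width: 0.0153
grip_force: 30.0
```

```bash
python3 mv.py W 0.5357 0.0488 0.1652 12.5
```

```text
now [0.5363 0.0483 0.1788] 0.2162037719853871 w 0.015295152260611988 target [0.5357 0.0488 0.1652] | dx -0.005 dy -0.006 dz 0.136 rz -0.0012
```

Call:
{"name": "step_arm", "arguments": {"plan": [{"dx":-0.005,"dy":-0.006,"dz":0.05,"rx":0,"ry":0,"rz":0,"claw":1},{"dx":0,"dy":0,"dz":0.05,"rx":0,"ry":0,"rz":0,"claw":1},{"dx":0,"dy":0,"dz":0.03,"rx":0,"ry":0,"rz":0,"claw":1},{"dx":0,"dy":0,"dz":0,"rx":0,"ry":0,"rz":0,"claw":1},{"dx":0,"dy":0,"dz":0,"rx":0,"ry":0,"rz":0,"claw":1}]}}

```text
time_s: 48.0
ee_pos: [0.5356, 0.0496, 0.1654]
eef_rot: [3.141, -0.0, 0.217]
force: [0.6, -0.3, 0.2]
grip_width: 0.0152
grip_force: 30.0
```

Call:
{"name": "step_arm", "arguments": {"plan": [{"dx":0,"dy":0,"dz":0,"rx":0,"ry":0,"rz":0,"claw":0.6},{"dx":0,"dy":0,"dz":0,"rx":0,"ry":0,"rz":0,"claw":0.5},{"dx":0,"dy":0,"dz":0,"rx":0,"ry":0,"rz":0,"claw":0.5},{"dx":0,"dy":0,"dz":0,"rx":0,"ry":0,"rz":0,"claw":0.5},{"dx":0,"dy":0,"dz":-0.3,"rx":0,"ry":0,"rz":0,"claw":0.5},{"dx":0,"dy":0,"dz":-0.4,"rx":0,"ry":0,"rz":0,"claw":0.5},{"dx":-0.2,"dy":0,"dz":-0.4,"rx":0,"ry":0,"rz":0,"claw":0.5},{"dx":-0.2,"dy":0,"dz":-0.4,"rx":0,"ry":0,"rz":0,"claw":0.5},{"dx":0,"dy":0,"dz":0,"rx":0,"ry":0,"rz":0,"claw":0.5},{"dx":0,"dy":0,"dz":0,"rx":0,"ry":0,"rz":0,"claw":0.5}]}}

```text
time_s: 49.0
ee_pos: [0.4966, 0.041, 0.3157]
eef_rot: [3.141, -0.002, 0.217]
force: [-0.3, -0.5, -1.2]
grip_width: 0.0471
grip_force: 0.0
```

```bash
cat > seat.py <<'E'
from look import *
p=cam('wrist');X,ok=cloud(p);S=toS(X)
h=np.hypot(S[...,0]+.028,S[...,1]-.05)
k=S[ok&(S[...,2]>.170)&(S[...,2]<.18)&(h<.03)];print('knob',len(k),cv2.minEnclosingCircle((k[:,:2]*1000).astype(np.float32)),np.median(k[:,2]))
d=ok&(h<.04)&(h>.010)&(S[...,2]>.129)&(S[...,2]<.145);f=S[d];a=np.linalg.lstsq(np.c_[f[:,:2]-[-.028,.05],np.ones(len(f))],f[:,2],rcond=None)[0]
print('flange',len(f),cv2.minEnclosingCircle((f[:,:2]*1000).astype(np.float32)),'tilt,z',a)
try: print('tab',tab(X,ok)[2])
except ValueError: print('no tab')
save(p,'seat.png',1.25)
E
python3 seat.py; python3 mv.py S 0.0711 0.0968 0.15 0
```

```text
knob 165 ((-28.606203079223633, 49.84257888793945), 7.785517692565918) 0.1754036280336649
flange 1800 ((-28.821569442749023, 49.774227142333984), 30.793750762939453) tilt,z [0.0008 0.0019 0.1376]
tab [0.0714 0.0969 0.166 ]
now [0.4965 0.041  0.3145] 0.21718013100856237 w 0.04695158177358489 target [0.6377 0.0902 0.15  ] | dx 1.485 dy -0.177 dz 1.645 rz 0.1777
```

View pics/seat.png

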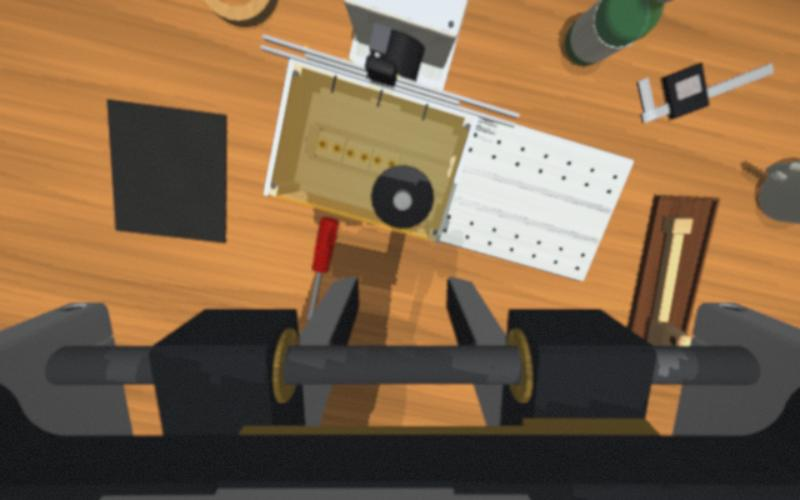

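Wrist picture: the cover sits on the collar at (402,195), measured level and within 1 mm. Six ports are in a row at (322–392,150), and the stick is in its tray on the right. Now the shutter goes to the sight glass.

Call:
{"name": "step_arm", "arguments": {"plan": [{"dx":0,"dy":0,"dz":0,"rx":0,"ry":0,"rz":0.089,"claw":0.3},{"dx":0,"dy":0,"dz":0,"rx":0,"ry":0,"rz":0.0887,"claw":0.3},{"dx":0.345,"dy":-0.1445,"dz":0,"rx":0,"ry":0,"rz":0,"claw":0.3},{"dx":0.345,"dy":-0.1445,"dz":0,"rx":0,"ry":0,"rz":0,"claw":0.3},{"dx":0.345,"dy":-0.1445,"dz":0,"rx":0,"ry":0,"rz":0,"claw":0.3},{"dx":0.345,"dy":-0.1445,"dz":0,"rx":0,"ry":0,"rz":0,"claw":0.3},{"dx":0,"dy":0,"dz":0.35,"rx":0,"ry":0,"rz":0,"claw":0.3},{"dx":0,"dy":0,"dz":0.35,"rx":0,"ry":0,"rz":0,"claw":0.3},{"dx":0,"dy":0,"dz":0,"rx":0,"ry":0,"rz":0,"claw":0.3},{"dx":0,"dy":0,"dz":0,"rx":0,"ry":0,"rz":0,"claw":0.3}]}}

```text
time_s: 50.05
ee_pos: [0.6378, 0.0902, 0.2449]
eef_rot: [3.141, 0.002, -0.062]
force: [0.4, 0.4, 1.2]
grip_width: 0.0657
grip_force: 0.0
```

```bash
python3 mv.py S 0.0714 0.0969 0.15 0
```

```text
now [0.6378 0.0902 0.2449] -0.061857338941736284 w 0.06566251123265592 target [0.638  0.0903 0.15  ] | dx 0.001 dy -0.001 dz 0.949 rz 0.0001
```

Aligned. Next: descend, grip, then slide +45 mm (tool −y), checking the grip first.

Call:
{"name": "step_arm", "arguments": {"plan": [{"dx":0,"dy":0,"dz":0.35,"rx":0,"ry":0,"rz":0,"claw":0.3},{"dx":0,"dy":0,"dz":0.35,"rx":0,"ry":0,"rz":0,"claw":0.3},{"dx":0,"dy":0,"dz":0.25,"rx":0,"ry":0,"rz":0,"claw":0.3},{"dx":0,"dy":0,"dz":0,"rx":0,"ry":0,"rz":0,"claw":0.3},{"dx":0,"dy":0,"dz":0,"rx":0,"ry":0,"rz":0,"claw":1},{"dx":0,"dy":0,"dz":0,"rx":0,"ry":0,"rz":0,"claw":1},{"dx":0,"dy":0,"dz":0,"rx":0,"ry":0,"rz":0,"claw":1},{"dx":0,"dy":0,"dz":0,"rx":0,"ry":0,"rz":0,"claw":1},{"dx":0,"dy":0,"dz":0,"rx":0,"ry":0,"rz":0,"claw":1},{"dx":0,"dy":0,"dz":0,"rx":0,"ry":0,"rz":0,"claw":1}], "grip_force": 15}}

```text
time_s: 51.05
ee_pos: [0.638, 0.0899, 0.1507]
eef_rot: [3.141, -0.001, -0.062]
force: [-1.5, -3.6, 3.4]
grip_width: 0.0259
grip_force: 15.0
```

Call:
{"name": "step_arm", "arguments": {"plan": [{"dx":0,"dy":-0.09,"dz":0,"rx":0,"ry":0,"rz":0,"claw":1},{"dx":0,"dy":-0.09,"dz":0,"rx":0,"ry":0,"rz":0,"claw":1},{"dx":0,"dy":-0.09,"dz":0,"rx":0,"ry":0,"rz":0,"claw":1},{"dx":0,"dy":-0.09,"dz":0,"rx":0,"ry":0,"rz":0,"claw":1},{"dx":0,"dy":-0.09,"dz":0,"rx":0,"ry":0,"rz":0,"claw":1},{"dx":0,"dy":0,"dz":0,"rx":0,"ry":0,"rz":0,"claw":1},{"dx":0,"dy":0,"dz":0,"rx":0,"ry":0,"rz":0,"claw":1},{"dx":0,"dy":0,"dz":0,"rx":0,"ry":0,"rz":0,"claw":0.4},{"dx":0,"dy":0,"dz":0,"rx":0,"ry":0,"rz":0,"claw":0.4},{"dx":0,"dy":0,"dz":0,"rx":0,"ry":0,"rz":0,"claw":0.4}]}}

```text
time_s: 52.05
ee_pos: [0.6404, 0.1349, 0.1501]
eef_rot: [3.141, 0.001, -0.062]
force: [0.6, -0.3, -0.3]
grip_width: 0.0465
grip_force: 0.0
```

Call:
{"name": "step_arm", "arguments": {"plan": [{"dx":0,"dy":0,"dz":-0.3,"rx":0,"ry":0,"rz":0,"claw":0.4},{"dx":0,"dy":0,"dz":-0.4,"rx":0,"ry":0,"rz":0,"claw":0.4},{"dx":0,"dy":0,"dz":-0.4,"rx":0,"ry":0,"rz":0,"claw":0.4},{"dx":-0.3,"dy":0.2,"dz":-0.4,"rx":0,"ry":0,"rz":0,"claw":0.4},{"dx":-0.4,"dy":0.2,"dz":0,"rx":0,"ry":0,"rz":0,"claw":0.4},{"dx":-0.4,"dy":0.2,"dz":0,"rx":0,"ry":0,"rz":0,"claw":0.4},{"dx":-0.4,"dy":0,"dz":0,"rx":0,"ry":0,"rz":0,"claw":0.4},{"dx":0,"dy":0,"dz":0,"rx":0,"ry":0,"rz":0,"claw":0.4},{"dx":0,"dy":0,"dz":0,"rx":0,"ry":0,"rz":0,"claw":0.4}]}}

```text
time_s: 52.95
ee_pos: [0.4894, 0.0857, 0.2982]
eef_rot: [-3.141, -0.001, -0.062]
force: [0.5, -0.2, 0.1]
grip_width: 0.0566
grip_force: 0.0
```

```bash
python3 seat.py; python3 row.py r3 wrist
```

```text
knob 193 ((-28.772790908813477, 49.93860626220703), 7.840468406677246) 0.17546401576314766
flange 2017 ((-28.82814598083496, 49.71306228637695), 31.011770248413086) tilt,z [-0.0001  0.0014  0.1376]
tab [0.0715 0.1414 0.1659]
wrist crop 235 63 2.507936507936508 places px [[107.0, 163.0], [165.0, 163.0], [223.0, 163.0], [79.0, 163.0]]
```

View pics/r3_wrist.png

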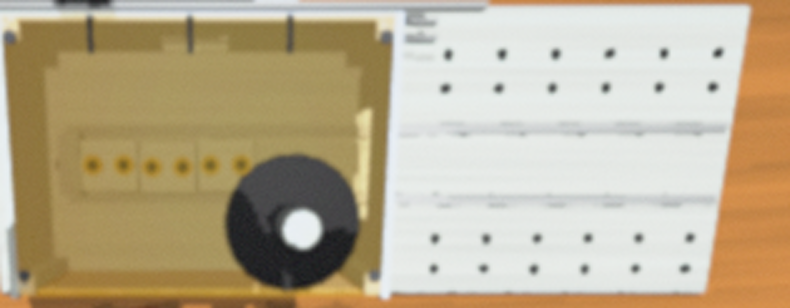

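The ports' centres (107, 167, 226) match places 1–3, the tab is at the third stop, and the cover is seated and level.

```bash
python3 -c "
from station import hand_in
print(hand_in())"
```

```text
the job is handed in; nothing more can be done
None
```

The job is handed in, but no verdict came back. By the last measurements, the three valve bodies stand closed up against the end stop, the cover is seated level, the shutter is on the sight glass and the push stick is back in its tray.

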